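# Close-pack and pyramid the hexagonal spice tins in their bamboo tray

### The job

Put the refilled hexagonal spice tins back into the bamboo tray as a pyramid around the wide tin that is still in it: stand the other two wide tins on the tray floor close-packed with it, so that each of the three has a flat face against a flat face of both the others. On top of them goes the medium tin, in the middle over the point where the three meet, and the small tin goes centred on the medium one. Keep the tins upright, and leave the mortar bowl, the grinding stick and the brass nutmeg grinder where they are.

Things in the scene. Friction and masses are not known exactly. Their poses are not given: they have to be found in the camera images.
- tray: Fixed flat bamboo tray, 200 mm along its x by 190 mm along its y, floor 6 mm thick, with an 8 mm wide lip round the edge whose top is 10 mm above the table (4 mm above the tray floor); inside the lip 184 by 174 mm. It stands to the left or to the right. Origin: centre of its underside, on the table; z up. The tray floor is 6 mm above it.
- tin_in_tray: The tin already standing in the tray, on its -x side; it may be nudged. Wide matte black hexagonal tin with a closed lid, 58 mm across the flat faces, 44 mm high. Loose, straight smooth sides, flat lid, about 160 g. Origin: centre of its underside, z up; x points out of one of its six flat faces (the others every 60 degrees).
- tin_wide_1: On the table at the start. Wide matte black hexagonal tin with a closed lid, 58 mm across the flat faces, 44 mm high. Loose, straight smooth sides, flat lid, about 160 g. Origin: centre of its underside, z up; x points out of one of its six flat faces (the others every 60 degrees).
- tin_wide_2: On the table at the start, same as tin_wide_1 (the two are interchangeable). Wide matte black hexagonal tin with a closed lid, 58 mm across the flat faces, 44 mm high. Loose, straight smooth sides, flat lid, about 160 g. Origin: centre of its underside, z up; x points out of one of its six flat faces (the others every 60 degrees).
- tin_medium: Medium matte black hexagonal tin, 46 mm across the flat faces, 38 mm high, on the table at the start. Loose, straight smooth sides, flat lid, about 100 g. Origin: centre of its underside, z up; x points out of one of its six flat faces (the others every 60 degrees).
- tin_small: Small matte black hexagonal tin, 34 mm across the flat faces, 32 mm high, on the table at the start. Loose, straight smooth sides, flat lid, about 50 g. Origin: centre of its underside, z up; x points out of one of its six flat faces (the others every 60 degrees).
- suribachi: White porcelain mortar bowl with combed grooves inside, 140 mm across the rim, 62 mm high, loose on the table on the other side from the tray. A bystander, to be left where it is. Origin: centre of its underside.
- grinding_stick: Pale cypress grinding stick, 190 mm long, 26 mm thick, lying on the table along its x axis. A bystander, to be left where it is. Origin: under its middle, on the table.
- nutmeg_grinder: Small brass nutmeg grinder shaped like a bell, 54 mm across, 75 mm high, standing on the table. A bystander, to be left where it is. Origin: centre of its underside.

How it is judged:
By the outcome, as a careful person would: the job done as asked, in the order asked, and still so for the second after the job is handed in, with the robot touching nothing.
It also fails if it takes over 106 s, if anything falls off the work surface, if the arm or the gripper's body presses on something with over 40 N, if the wrist force passes 120 N, or if a joint passes its speed limit or range.

### The arm

A 7-joint arm with a two-finger parallel gripper is mounted at the origin on the work surface. World frame = base frame: x ahead of the robot, y to its left, z up, the work surface at z = 0. Lengths are in mm, angles in rad, forces in N, time in s.
With the tool pointing down it reaches from about 425 to 1025 mm from the base axis. Payload 3.6 kg.
Tool frame: the origin (TCP) lies between the finger pads; the fingertips stand 14 mm ahead of it and the grasp point (between the pads) lies 5 mm behind it; z points along the fingers, y is the line along which they close (so a half turn about z gives the same grasp; the last joint's range is limited). The gripper opens to 85 mm and grips with 20 to 120 N. Pads are 22 mm wide; open, the fingers measure 114 mm over their backs; the gripper's body (76 mm by 85 mm) begins 54 mm behind the grasp point. The pads swing forward as they close: fully open they stand 13 mm farther back than shut.
Start: joints at [1.232, 0.591, 0.048, 1.609, -0.033, 0.943, -0.034], TCP at [176.418, -703.212, 245.302] pointing down, gripper open.
Joint ranges: [-2.69, 2.69], [-0.47, 2.24], [-1.27, 1.36], [0.19, 2.51], [-1.53, 4.68], [0.08, 2.07], [-3.09, 3.09]. Speed limits (rad/s): [2.57, 2.57, 3.14, 3.14, 3.14, 3.14, 3.14].

### API

Orientations are given as a unit quaternion [x, y, z, w].
In Python, from workcell import state, eyes, workorder, spotter gives the robot as it stands. The module is installed in compiled form; this text tells all that it offers.
- The arm moves only by the tool drive_tool, never from a script. Its argument "commands" is a list of rows, each a list of 7 numbers: the turn, a rotation vector about the tool's x, y, z in degrees, then the shift along the tool's x, y, z in cm, then the closure, from -1 (fully open) to 1 (shut). A call has 1 to 8 rows; each row shifts and turns the commanded pose from where the row before left it, along the tool's axes as they then stand; what a row does not reach is not made up. A row lasts 1/8 s, in which the tool goes at most 62.5 mm and 10.7 degrees, less where a joint would pass 70% of its speed; a pose out of reach is approached as far as the arm can. A call is refused whole if a number of a shift passes 6.25 or a number of a turn 10.7, either way. A call with a gripper value outside its range is refused whole. The fingers move at their own pace and stop on an object; the grip force is fixed at half the most. Time passes only in rows, so rows that do not move let the fingers close. It gives the time, the measured TCP pose, the force, the opening and the grip force at its end, in the units of the state.
- state(): the state, without advancing time (a new reading comes with each control period).
- eyes.read_camera(name): name is "scene" or "top" or "wrist"; returns the picture (480x640x3 uint8, red, green, blue); there is no depth.
- eyes.camera_info(name): a dict with "camera_matrix" (3x3 intrinsics, pixels), "D" ([k1, k2, p1, p2, k3] as OpenCV has them; the pictures are not rectified), "R" (3x3) and "t" (3): a world point X has camera coordinates R X + t; the wrist camera has in their place "tool_from_camera" (4x4, takes a point from camera to tool coordinates, whose origin is the TCP and whose axes are the flange's). Camera axes: x right, y down, z forward; pixel columns grow to the right and rows downward; lengths in mm; the calibration is good to about 2 mm. A picture is of the moment at which its call begins: read the wrist's pose just before it. camera_info takes no time and is no camera call.
- workorder.close_job(): hands the job in; it is judged then, once.
Trained networks look in the newest picture that a camera, given by its name, has taken for a name from the list of things; names that differ only in an ending like _2 or _b are one class to them, and where a whole thing is asked for, a point or a joint stands for the part that bears it (a point fixed in the world has none). Each returns a list of dicts, best first, with "p" (0 to 1); they miss things now and then, are a little off and sometimes report something else, mostly with a low value. They report only what shows in the picture. A call takes as long as a camera call.
- spotter.find_in(label, camera): "xyz" ([x, y, z] in mm, in world coordinates, good to about 4 mm: the middle of the surface that is visible of it).
The state is a dict: "t": time; "q": joint angles; "joint_velocities": joint speeds; "joint_torque": joint torques, N m; "eef_pos": TCP position; "eef_rot": TCP orientation; "force": force on the tool from outside, world axes, zero at the start; "ft_torque": the same for the moment, N m; "width": finger opening in mm; "gripper_force": force on a finger pad.
Only numpy, scipy, OpenCV 4.12 (cv2) and the standard library are available. Lean on these libraries where they do the work, as an engineer would, in place of code of your own. Each camera call takes 0.05 s, during which the arm holds its last target. There are 200 camera calls.

## Working session

There is one attempt and no reset: what is moved stays moved. The work goes in short steps, Python scripts to look and compute and a tool call to move; the robot and the scene stay as the last step left them, time stands still between calls to the robot, and variables do not carry over. Pictures are saved under pics/ and viewed, at most 14 in all, crops included, and the job is handed in when it is done.

Besides the shell and the picture viewer there is one more tool, called after ">>>" by a JSON object that holds its "api" and its "payload", one argument or row to a line. drive_tool: Moves the arm, as the interface text tells. Its arguments: {"type":"object","properties":{"commands":{"type":"array"}},"required":["commands"]}

```bash
mkdir -p pics; ls; python3 - <<'E'
from workcell import state, eyes, spotter
import cv2, numpy as np
s=state(); print({k:np.round(v,3).tolist() for k,v in s.items()})
for c in ("top","scene"):
    im=eyes.read_camera(c); cv2.imwrite(f"pics/{c}0.png",im[:,:,::-1])
    i=eyes.camera_info(c); print(c,{k:np.round(i[k],4).tolist() for k in i})
    for n in ["tray","tin_in_tray","tin_wide_1","tin_medium","tin_small","suribachi","grinding_stick","nutmeg_grinder"]:
        print(n,[(np.round(d["xyz"]).tolist(),round(d["p"],2)) for d in spotter.find_in(n,c)])
i=eyes.camera_info("wrist");print({k:np.round(i[k],4).tolist() for k in i})
E
```

```text
pics
{'t': 0.0, 'q': [1.232, 0.592, 0.048, 1.61, -0.033, 0.943, -0.034], 'joint_velocities': [0.0, 0.001, -0.001, 0.001, -0.001, -0.001, -0.001], 'joint_torque': [0.0, -54.87, 1.547, -19.813, 0.009, 0.009, 0.0], 'eef_pos': [176.203, -702.45, 244.135], 'eef_rot': [0.992, 0.123, -0.0, -0.001], 'force': [0.048, -0.064, 0.744], 'ft_torque': [0.018, 0.037, -0.027], 'gripper_force': 0.0, 'width': 85.585}
top {'camera_matrix': [[582.3519, 0.0, 322.0414], [0.0, 582.3519, 243.7481], [0.0, 0.0, 1.0]], 'D': [0.0667, 0.0, 0.0, 0.0, 0.0], 'R': [[-0.0203, -0.9997, -0.0096], [-0.985, 0.0217, -0.171], [0.1712, 0.006, -0.9852]], 't': [0.3789, 559.0298, 1201.7109]}
tray [([561.0, -240.0, 6.0], 0.56)]
tin_in_tray [([528.0, -243.0, 50.0], 0.81)]
tin_wide_1 [([438.0, -61.0, 43.0], 0.93), ([623.0, -66.0, 44.0], 0.58)]
tin_medium [([522.0, 53.0, 38.0], 0.76)]
tin_small [([446.0, 379.0, 34.0], 0.56)]
suribachi [([569.0, 255.0, 37.0], 0.83), ([525.0, -242.0, 50.0], 0.69), ([440.0, -61.0, 46.0], 0.3), ([439.0, -392.0, 18.0], 0.28)]
grinding_stick [([438.0, -390.0, 22.0], 0.74)]
nutmeg_grinder [([678.0, 73.0, 
[... 337 characters left out ...]
ray [([576.0, -216.0, 7.0], 0.84)]
tin_in_tray [([539.0, -229.0, 48.0], 0.58)]
tin_wide_1 [([641.0, -46.0, 42.0], 0.88), ([447.0, -46.0, 38.0], 0.82)]
tin_medium [([530.0, 63.0, 32.0], 0.9)]
tin_small [([454.0, 382.0, 28.0], 0.62)]
suribachi [([542.0, 234.0, 36.0], 0.66)]
grinding_stick [([451.0, -380.0, 19.0], 0.9), ([539.0, -227.0, 46.0], 0.74), ([691.0, 94.0, 29.0], 0.36)]
nutmeg_grinder [([693.0, 92.0, 32.0], 0.63)]
{'camera_matrix': [[352.6026, 0.0, 320.6054], [0.0, 352.6026, 238.346], [0.0, 0.0, 1.0]], 'D': [-0.0413, 0.0, 0.0, 0.0, 0.0], 'tool_from_camera': [[-0.0003, -0.9481, -0.3178, 82.5596], [1.0, -0.0003, -0.0001, 1.0497], [-0.0, -0.3178, 0.9481, -129.7332], [0.0, 0.0, 0.0, 1.0]]}
```

View pics/top0.png

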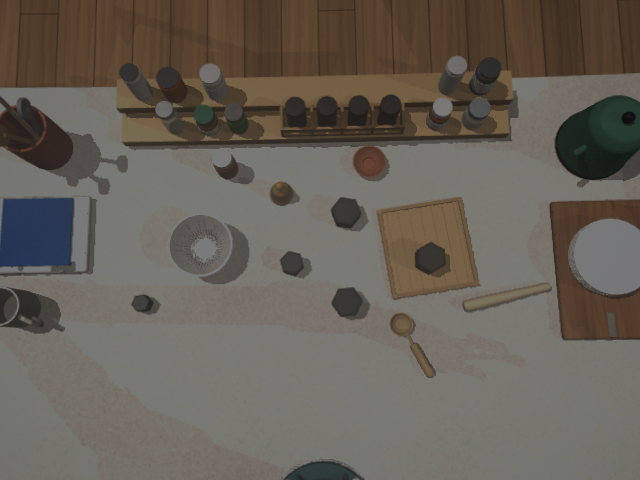

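View pics/scene0.png

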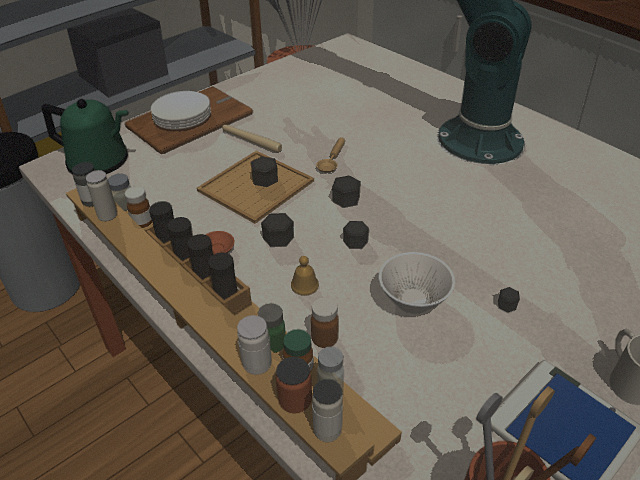

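The top picture shows the tray around (428,247) with its tin at (431,258). The loose wide tins are at (346,212) and (347,302), the medium at (291,263), the small at (142,303), and the grinder at (281,192). The scene view agrees. Next I'll fit hexagonal prisms to get accurate poses.

```bash
cat > h.py <<'E'
import numpy as np, cv2
from scipy.optimize import minimize
from scipy.spatial.transform import Rotation as Ro
from workcell import state, eyes, spotter
DIM={'w':(58,44),'m':(46,38),'s':(34,32)}
def cam(c, s=None):
    i=eyes.camera_info(c); K=np.array(i["camera_matrix"]); D=np.array(i["D"])
    if c=="wrist":
        T=np.eye(4); T[:3,:3]=Ro.from_quat(s["eef_rot"]).as_matrix(); T[:3,3]=s["eef_pos"]
        M=np.linalg.inv(T@np.array(i["tool_from_camera"])); R,t=M[:3,:3],M[:3,3]
    else: R,t=np.array(i["R"]),np.array(i["t"])
    return K,D,R,t
def shot(c):
    s=state(); return s,cam(c,s),eyes.read_camera(c)
def proj(C,P):
    K,D,R,t=C; return cv2.projectPoints(np.array(P,float),cv2.Rodrigues(R)[0],t.astype(float),K,D)[0][:,0]
def prism(x,y,a,kind,z0):
    f,h=DIM[kind]; k=np.deg2rad(30+60*np.arange(6))+a; r=f/np.sqrt(3)
    return np.array([[x+r*np.cos(b),y+r*np.sin(b),z] for z in (z0,z0+h) for b in k])
def render(C,tins,x0,y0,w,h,S=8):
    m=np.zeros((h*S,w*S),np.uint8)
    for (x,y,a,k,z0) in tins:
        uv=(proj(C,prism(x,y,a,k,z0))-[x0,y0]+.5)*S-.5
        hull=cv2.convexHull(uv.astype(np.float32))
        cv2.fillPoly(m,[np.round(hull*16).astype(np.int32)],255,shift=4)
    return cv2.resize(m,(w,h),interpolation=cv2.INTER_AREA)/255.
def fit(C,im,tins,dark=None,pad=8):
    """jointly fit tins [(x,y,a,kind,z0)] to dark pixels; returns list + residual"""
    g=im.max(2).astype(float)
    uv=np.vstack([proj(C,prism(*t)) for t in tins])
    x0,y0=np.maximum(np.floor(uv.min(0)).astype(int)-pad,0); x1,y1=np.minimum(np.ceil(uv.max(0)).astype(int)+pad,[640,480])
    w,h=x1-x0,y1-y0; G=g[y0:y1,x0:x1]
    d,b=np.percentile(G,20),np.percentile(G,90)
    if dark is None: dark=d+0.45*(b-d)
    M=1/(1+np.exp((G-dark)/(0.1*(b-d))))
    def mk(p): return [(p[3*i],p[3*i+1],p[3*i+2]/20,t[3],t[4]) for i,t in enumerate(tins)]
    cost=lambda p: np.sum((render(C,mk(p),x0,y0,w,h)-M)**2)
    best=None
    for da in ((0,.26,-.26,.52) if len(tins)==1 else (0,)):
        p=np.ravel([[t[0],t[1],(t[2]+da)*20] for t in tins])
        r=minimize(cost,p,method="Nelder-Mead",options=dict(initial_simplex=np.vstack([p]+[p+3*e for e in np.eye(len(p))]),xatol=.02,fatol=.02,maxiter=900))
        if best is None or r.fun<best.fun: best=r
    return mk(best.x),best.fun,M.sum()
def show(C,im,tins,name,z=1,crop=None):
    o=im[:,:,::-1].copy()
    for t in tins:
        uv=np.round(proj(C,prism(*t))*16).astype(int)
        for q in (uv[:6],uv[6:]): cv2.polylines(o,[q.reshape(-1,1,2)],True,(0,0,255) ,1,cv2.LINE_AA,shift=4)
    if crop: o=o[crop[1]:crop[3],crop[0]:crop[2]]
    cv2.imwrite(name,cv2.resize(o,None,fx=z,fy=z))
def deg(a,m=60): return round((np.rad2deg(a)+m/2)%m-m/2,2)
E
python3 - <<'E'
from h import *
s,C,im=shot("top")
L=[("T0",528,-243,'w',6),("A",438,-61,'w',0),("B",623,-66,'w',0),("M",522,53,'m',0),("S",446,379,'s',0)]
o=[]
for n,x,y,k,z in L:
    f,r,m=fit(C,im,[(x,y,0,k,z)]); o+=f; print(n,np.round(f[0][:2],1),deg(f[0][2]),round(r,1),round(m))
show(C,im,o,"pics/fit0.png",2.2,(120,150,480,340))
# tray corners to world at z=10
K,D,R,t=C
uv=np.array([[378,212],[461,198],[478,285],[395,298]],float)
n=cv2.undistortPoints(uv[:,None],K,D)[:,0]; d=np.c_[n,np.ones(4)]@R; c=-R.T@t
P=c+d*((10-c[2])/d[:,2])[:,None]; print(P.round(1),P.mean(0).round(1))
E
```

```text
T0 [ 525.3 -243.4] 29.15 80.0 879
A [434.6 -62.8] 3.82 116.1 853
B [631.5 -65.5] -9.6 50.3 820
M [521.7  54.8] -16.12 49.0 536
S [441.9 375.7] -24.18 79.5 410
[[ 634.6 -137.4   10. ]
 [ 662.2 -323.    10. ]
 [ 467.3 -347.6   10. ]
 [ 442.5 -167.2   10. ]] [ 551.7 -243.8   10. ]
```

View pics/fit0.png

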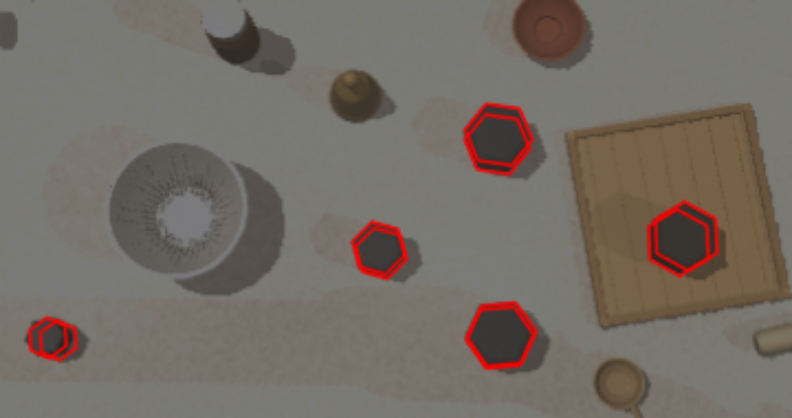

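Fits sit well on the tins (the small one is blurred by its shadow; I'll refine it later). Now a helper that works out rows, then I fly to the tray.

```bash
cat >> h.py <<'E'
def yaw(s): 
    X=Ro.from_quat(s["eef_rot"]).as_matrix(); return np.rad2deg(np.arctan2(X[1,0],X[0,0]))
def plan(x,y,z,phi=None,n=None,s=None):
    s=s or state(); X=Ro.from_quat(s["eef_rot"]).as_matrix(); p=s["eef_pos"]
    d=np.array([x,y,z])-p; f=yaw(s); dphi=0 if phi is None else (phi-f+180)%360-180
    n=n or int(max(1,np.ceil(max(np.linalg.norm(d)/58,abs(dphi)/10))))
    tilt=np.rad2deg(np.arccos(min(1,-X[2,2])))
    print("from",np.round(p,1),round(f,2),"tilt",round(tilt,2),"q7",round(s["q"][6],2),"n",n)
    for i in range(n):
        a=np.deg2rad(f+dphi*i/n); ca,sa=np.cos(a),np.sin(a); e=d/n/10
        print([0,0,round(-dphi/n,1),round(ca*e[0]+sa*e[1],2),round(sa*e[0]-ca*e[1],2),round(-e[2],2)])
E
python3 -c "
from h import *
plan(575,-270,250,60)"
```

```text
from [ 176.4 -703.2  245.3] 14.09 tilt 0.0 q7 -0.03 n 11
[0, 0, np.float64(-4.2), np.float64(4.47), np.float64(-2.94), np.float64(-0.04)]
[0, 0, np.float64(-4.2), np.float64(4.67), np.float64(-2.6), np.float64(-0.04)]
[0, 0, np.float64(-4.2), np.float64(4.85), np.float64(-2.26), np.float64(-0.04)]
[0, 0, np.float64(-4.2), np.float64(5.0), np.float64(-1.9), np.float64(-0.04)]
[0, 0, np.float64(-4.2), np.float64(5.13), np.float64(-1.53), np.float64(-0.04)]
[0, 0, np.float64(-4.2), np.float64(5.23), np.float64(-1.15), np.float64(-0.04)]
[0, 0, np.float64(-4.2), np.float64(5.3), np.float64(-0.77), np.float64(-0.04)]
[0, 0, np.float64(-4.2), np.float64(5.34), np.float64(-0.38), np.float64(-0.04)]
[0, 0, np.float64(-4.2), np.float64(5.35), np.float64(0.01), np.float64(-0.04)]
[0, 0, np.float64(-4.2), np.float64(5.34), np.float64(0.4), np.float64(-0.04)]
[0, 0, np.float64(-4.2), np.float64(5.29), np.float64(0.79), np.float64(-0.04)]
```

>>> {"api": "drive_tool", "payload": {
  "commands": [
    [0, 0, -4.2, 4.5, -2.9, 0, -1],
    [0, 0, -4.2, 4.7, -2.6, 0, -1],
    [0, 0, -4.2, 4.9, -2.3, 0, -1],
    [0, 0, -4.2, 5.0, -1.9, 0, -1],
    [0, 0, -4.2, 5.1, -1.5, 0, -1],
    [0, 0, -4.2, 5.2, -1.2, 0, -1],
    [0, 0, -4.2, 5.3, -0.8, 0, -1],
    [0, 0, -4.2, 5.3, -0.4, 0, -1]
  ]
}}

```text
t: 1.95
eef_pos: [466.7, -386.2, 245.6]
eef_rot: [0.914, 0.405, 0.0, 0.0]
force: [0.8, 0.5, -0.8]
width: 85.2
gripper_force: 0.0
```

>>> {"api": "drive_tool", "payload": {
  "commands": [
    [0, 0, -4.2, 5.3, 0, 0, -1],
    [0, 0, -4.2, 5.3, 0.4, 0, -1],
    [0, 0, -4.2, 5.3, 0.8, 0, -1],
    [0, 0, 0, 0, 0, 0, -1]
  ]
}}

```text
t: 2.45
eef_pos: [577.5, -263.3, 245.8]
eef_rot: [0.862, 0.506, 0.002, -0.0]
force: [-0.5, 0.2, -0.0]
width: 85.6
gripper_force: 0.0
```

```bash
python3 - <<'E'
from h import *
s,C,im=shot("wrist")
f,r,m=fit(C,im,[(525.3,-243.4,np.deg2rad(29.15),'w',6)]); print(np.round(f[0][:2],2),deg(f[0][2]),r,m)
show(C,im,f,"pics/w1.png")
plan(631.5,-65.5,170,80.4)
E
```

```text
[ 527.71 -244.04] 29.82 111.01680903044144 3693.725016905377
from [ 575.  -266.7  245.4] 60.57 tilt 0.08 q7 -0.28 n 4
[0, 0, np.float64(-5.0), np.float64(5.08), np.float64(-1.24), np.float64(1.89)]
[0, 0, np.float64(-5.0), np.float64(5.16), np.float64(-0.8), np.float64(1.89)]
[0, 0, np.float64(-5.0), np.float64(5.21), np.float64(-0.35), np.float64(1.89)]
[0, 0, np.float64(-5.0), np.float64(5.22), np.float64(0.1), np.float64(1.89)]
```

View pics/w1.png

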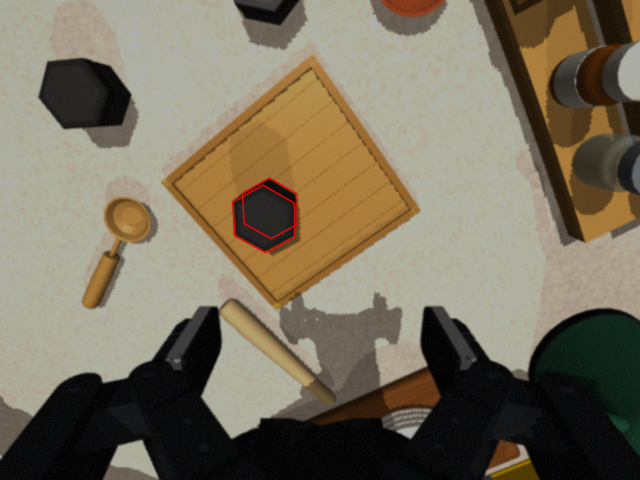

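The wrist view shows the tray clearly, with its tin at (265,215), and the fit sits on it. A wide tin shows at (84,92). Next, tin B.

>>> {"api": "drive_tool", "payload": {
  "commands": [
    [0, 0, -5, 5.1, -1.2, 1.5, -1],
    [0, 0, -5, 5.2, -0.8, 1.5, -1],
    [0, 0, -5, 5.2, -0.35, 1.5, -1],
    [0, 0, -5, 5.2, 0.1, 1.5, -1],
    [0, 0, 0, 0, 0, 0, -1],
    [0, 0, 0, 0, 0, 0, -1]
  ]
}}

```text
t: 3.25
eef_pos: [630.4, -70.8, 185.1]
eef_rot: [0.765, 0.644, -0.001, 0.0]
force: [-0.3, -0.6, -0.1]
width: 85.6
gripper_force: 0.0
```

```bash
python3 - <<'E'
from h import *
s,C,im=shot("wrist")
f,r,m=fit(C,im,[(630,-65.5,np.deg2rad(-9.6),'w',0)]); print(np.round(f[0][:2],2),deg(f[0][2]),r,m)
show(C,im,f,"pics/w2.png")
x,y,a=f[0][:3]
plan(x,y,22,deg(a)+90)
E
```

```text
[633.54 -65.88] -10.01 50.71630888418382 4881.088483847505
from [630.5 -71.5 185.3] 80.06 tilt 0.13 q7 -0.35 n 3
[0, 0, np.float64(0.0), np.float64(0.2), np.float64(0.07), np.float64(5.44)]
[0, 0, np.float64(0.0), np.float64(0.2), np.float64(0.07), np.float64(5.44)]
[0, 0, np.float64(0.0), np.float64(0.2), np.float64(0.07), np.float64(5.44)]
```

View pics/w2.png

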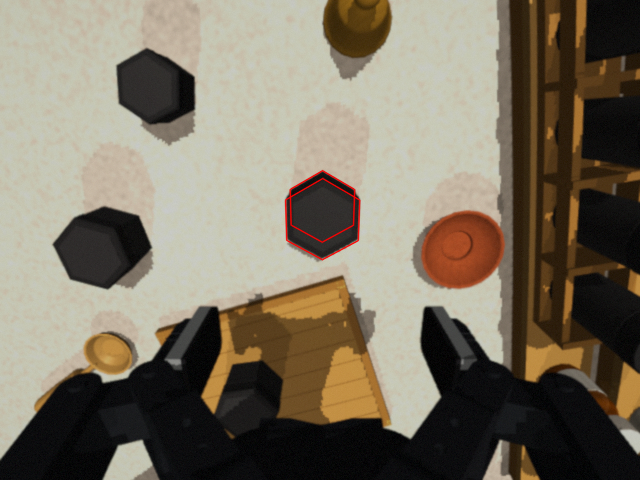

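>>> {"api": "drive_tool", "payload": {
  "commands": [
    [0, 0, 0, 0.2, 0.1, 5.4, -1],
    [0, 0, 0, 0.2, 0.1, 5.4, -1],
    [0, 0, 0, 0.2, 0.1, 5.2, -1],
    [0, 0, 0, 0, 0, 0, -1],
    [0, 0, 0, 0, 0, 0, 1],
    [0, 0, 0, 0, 0, 0, 1],
    [0, 0, 0, 0, 0, 0, 1],
    [0, 0, 0, 0, 0, 0, 1]
  ]
}}

```text
t: 4.3
eef_pos: [637.1, -63.8, 28.3]
eef_rot: [0.765, 0.644, 0.002, 0.002]
force: [-0.3, -1.0, 7.9]
width: 56.9
gripper_force: 66.1
```

```bash
python3 - <<'E'
from h import *
s=state(); print(s["width"],s["gripper_force"],s["force"])
p=s["eef_pos"]
plan(p[0],p[1],110,None,2)
# W1 target
a=29.5; x,y=527.0+58*np.cos(np.deg2rad(a)),-244+58*np.sin(np.deg2rad(a)); print(x,y)
s["eef_pos"]=np.array([p[0],p[1],110]); plan(x+12,y+7,110,a+30,None,s)
E
```

```text
56.86433699972628 66.07915163040161 [-0.32461256 -0.98101929  7.94182644]
from [637.1 -63.8  28.3] 80.24 tilt 0.28 q7 -0.44 n 2
[0, 0, 0.0, np.float64(0.0), np.float64(0.0), np.float64(-4.09)]
[0, 0, 0.0, np.float64(0.0), np.float64(0.0), np.float64(-4.09)]
577.4806303645141 -215.4394335139989
from [637.1 -63.8 110. ] 80.24 tilt 0.28 q7 -0.44 n 3
[0, 0, np.float64(6.9), np.float64(-5.02), np.float64(-0.75), np.float64(-0.0)]
[0, 0, np.float64(6.9), np.float64(-5.07), np.float64(-0.14), np.float64(-0.0)]
[0, 0, np.float64(6.9), np.float64(-5.05), np.float64(0.48), np.float64(-0.0)]
```

>>> {"api": "drive_tool", "payload": {
  "commands": [
    [0, 0, 0, 0, 0, -2, 1],
    [0, 0, 0, 0, 0, -6, 1],
    [0, 0, 6.9, -5, -0.7, 0, 1],
    [0, 0, 6.9, -5.1, -0.1, 0, 1],
    [0, 0, 6.9, -5, 0.5, 0, 1],
    [0, 0, 0, 0, 0, 0, 1],
    [0, 0, 0, 0, 0, 0, 1]
  ]
}}

```text
t: 5.18
eef_pos: [589.0, -207.1, 106.4]
eef_rot: [0.868, 0.497, 0.001, 0.0]
force: [0.3, 0.2, -1.6]
width: 56.9
gripper_force: 65.1
```

```bash
cat >> h.py <<'E'
def avg(n=5,c="wrist",keep=False):
    """average noisy state over n camera periods; returns averaged state, images"""
    S=[];I=[]
    for _ in range(n): S.append(state()); I.append(eyes.read_camera(c))
    s=dict(S[-1]); s["eef_pos"]=np.mean([q["eef_pos"] for q in S],0); s["force"]=np.mean([q["force"] for q in S],0)
    s["eef_rot"]=Ro.from_quat([np.array(q["eef_rot"]) for q in S]).mean().as_quat()
    s["sd"]=np.std([q["eef_pos"] for q in S],0)
    return s,I[-1]
E
python3 - <<'E'
from h import *
s,im=avg(5); print(s["eef_pos"].round(2),s["sd"].round(2),yaw(s),s["force"].round(1),s["width"])
cv2.imwrite("pics/w3.png",im[:,:,::-1])
C=cam("wrist",s)
print(spotter.find_in("tin_wide_1","wrist")[:2])
plan(577.5+2.5,-215.4+1.5,40,59.5,2,s)
E
```

```text
[ 589.44 -205.82  106.03] [0.2  0.67 0.29] 59.72253601179753 [ 0.   0.5 -1.2] 57.08873741773541
[{'xyz': [465.7, -73.7, 21.3], 'p': 0.68}, {'xyz': [595.5, -196.7, 122.6], 'p': 0.65}]
from [ 589.4 -205.8  106. ] 59.72 tilt 0.1 q7 -0.45 n 2
[0, 0, np.float64(0.1), np.float64(-0.59), np.float64(-0.2), np.float64(3.3)]
[0, 0, np.float64(0.1), np.float64(-0.59), np.float64(-0.2), np.float64(3.3)]
```

View pics/w3.png

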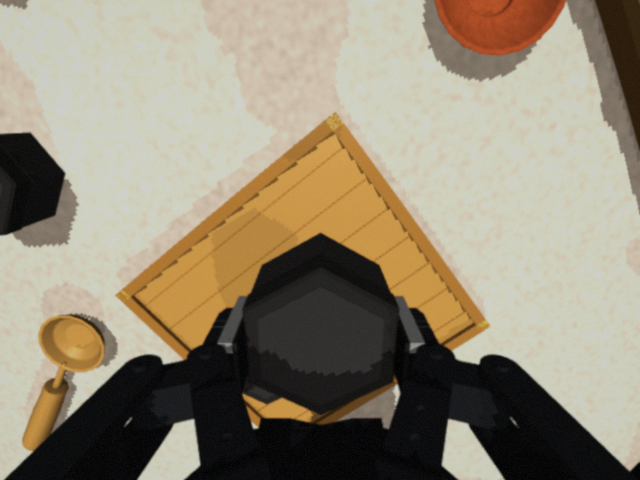

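The tin is held square, its lid centred near (321,338), with T0 hidden behind it. I'll check its offset along the finger width.

```bash
python3 - <<'E'
from h import *
i=eyes.camera_info("wrist"); K=np.array(i["camera_matrix"]);D=np.array(i["D"]);M=np.linalg.inv(np.array(i["tool_from_camera"]))
C=(K,D,M[:3,:3],M[:3,3])
im=cv2.imread("pics/w3.png"); o=np.clip(im.astype(float)*3,0,255).astype(np.uint8)
o=cv2.resize(o[200:440,180:460],None,fx=2.8,fy=2.4)[:,:,:]
def hexa(x,zt): 
    k=np.deg2rad(60*np.arange(6)); return [[x+33.49*np.cos(b),33.49*np.sin(b),zt] for b in k]
for x,col in ((-3,(0,0,255)),(0,(0,255,0)),(3,(255,0,0))):
    uv=(proj(C,hexa(x,-17))-[180,200])*[2.8,2.4]
    cv2.polylines(o,[np.round(uv*16).astype(int).reshape(-1,1,2)],True,col,1,cv2.LINE_AA,shift=4)
cv2.imwrite("pics/w3c.png",o)
E
```

```text
(no output)
```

View pics/w3c.png

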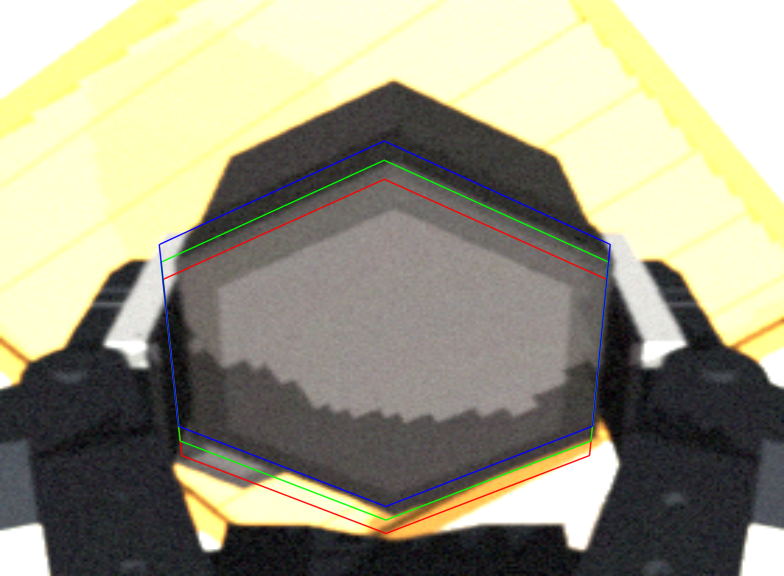

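>>> {"api": "drive_tool", "payload": {
  "commands": [
    [0, 0, 0.2, -1.0, -0.3, 0, 1],
    [0, 0, 0, 0, 0, 3.5, 1],
    [0, 0, 0, 0, 0, 3.3, 1],
    [0, 0, 0, 0, 0, 0, 1],
    [0, 0, 0, 0, 0, 0.2, 1],
    [0, 0, 0, 0, 0, 0, 1]
  ]
}}

```text
t: 6.22
eef_pos: [581.1, -214.9, 35.9]
eef_rot: [0.869, 0.495, 0.0, 0.0]
force: [-0.4, 0.2, -0.9]
width: 57.0
gripper_force: 67.2
```

```bash
python3 - <<'E'
from h import *
s,im=avg(4); print(s["eef_pos"].round(2),yaw(s),s["force"].round(1),s["width"])
E
```

```text
[ 581.24 -214.85   35.97] 59.379218828877036 [-0.4  0.1 -1.1] 56.858476564494026
```

>>> {"api": "drive_tool", "payload": {
  "commands": [
    [0, 0, 0, -0.08, -0.05, 0.15, 1],
    [0, 0, 0, -0.1, -0.06, 0, 1],
    [0, 0, 0, -0.1, -0.06, 0, 1],
    [0, 0, 0, -0.1, -0.06, 0, 1],
    [0, 0, 0, -0.1, -0.06, 0, 1],
    [0, 0, 0, 0, 0, 0, 1]
  ]
}}

```text
t: 7.18
eef_pos: [575.9, -217.4, 33.8]
eef_rot: [0.869, 0.495, -0.0, -0.0]
force: [0.6, 0.1, -0.4]
width: 56.9
gripper_force: 67.2
```

```bash
python3 - <<'E'
from h import *
s,im=avg(4); print(s["eef_pos"].round(2),yaw(s),s["force"].round(1),s["width"])
E
```

```text
[ 575.95 -217.44   33.77] 59.38017039037665 [ 0.5  0.2 -1. ] 56.93714659037415
```

>>> {"api": "drive_tool", "payload": {
  "commands": [
    [0, 0, 0, 0, 0, 0.1, 1],
    [0, 0, 0, 0, 0, 0.05, 1],
    [0, 0, 0, 0, 0, 0, 1]
  ]
}}

```text
t: 7.75
eef_pos: [576.0, -217.4, 33.5]
eef_rot: [0.869, 0.495, -0.0, 0.0]
force: [-2.6, 1.7, 8.9]
width: 56.8
gripper_force: 68.5
```

>>> {"api": "drive_tool", "payload": {
  "commands": [
    [0, 0, 0, 0, 0, 0, -1],
    [0, 0, 0, 0, 0, 0, -1],
    [0, 0, 0, 0, 0, 0, -1],
    [0, 0, 0, 0, 0, -5, -1],
    [0, 0, 0, 0, 0, -6, -1],
    [0, 0, 0, 0, 0, -6, -1],
    [0, 0, 0, 0, 0, 0, -1],
    [0, 0, 0, 0, 0, 0, -1]
  ]
}}

```text
t: 8.75
eef_pos: [575.5, -217.4, 202.0]
eef_rot: [0.869, 0.495, -0.0, -0.0]
force: [-0.2, 0.0, -0.1]
width: 85.8
gripper_force: 0.0
```

```bash
python3 - <<'E'
from h import *
s,im=avg(4); print(s["eef_pos"].round(2),s["width"])
C=cam("wrist",s)
f,r,m=fit(C,im,[(524,-246,np.deg2rad(29.5),'w',6),(575,-217,np.deg2rad(29.5),'w',6)])
for q in f: print(np.round(q[:2],2),deg(q[2]))
d=np.array(f[1][:2])-f[0][:2]; print(np.linalg.norm(d),np.rad2deg(np.arctan2(d[1],d[0])),r,m)
show(C,im,f,"pics/w4.png",2,(150,60,470,330))
plan(434.6,-62.8,205,93.8,None,s)
E
```

```text
[ 574.92 -217.14  200.88] 85.39934870911391
[ 525.6  -245.53] -28.14
[ 576.79 -219.88] 29.41
57.25361299122325 26.615591935420948 383.7352115674751 9067.473646317541
from [ 574.9 -217.1  200.9] 59.38 tilt 0.17 q7 -0.4 n 4
[0, 0, np.float64(-8.6), np.float64(1.53), np.float64(-4.98), np.float64(-0.1)]
[0, 0, np.float64(-8.6), np.float64(2.26), np.float64(-4.7), np.float64(-0.1)]
[0, 0, np.float64(-8.6), np.float64(2.94), np.float64(-4.31), np.float64(-0.1)]
[0, 0, np.float64(-8.6), np.float64(3.55), np.float64(-3.82), np.float64(-0.1)]
```

View pics/w4.png

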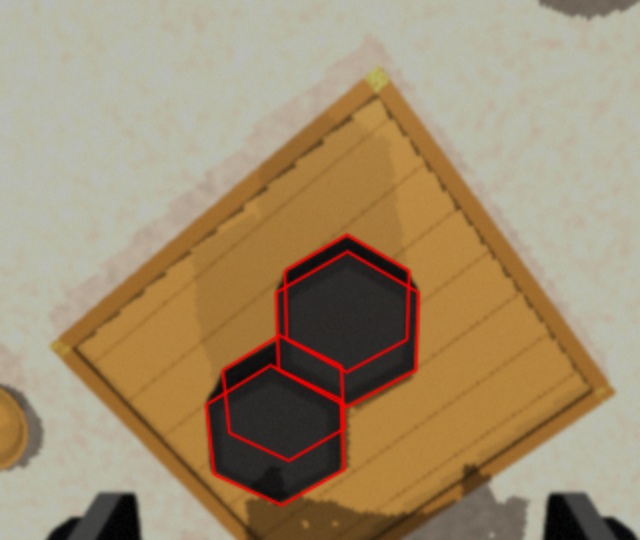

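The two tins meet face to face, and the notches at (277,340) and (345,405) each look like a single corner. The gripper shadow at the lower edge biases the free fit, so I'll refine it with a darker threshold and a rigid pair.

```bash
cat >> h.py <<'E'
def cluster(x,y,a,n,z=6):
    T=[(x,y,a,'w',z),(x+58*np.cos(a),y+58*np.sin(a),a,'w',z),(x+58*np.cos(a-np.pi/3),y+58*np.sin(a-np.pi/3),a,'w',z)]
    return T[:n]
def cfit(C,im,p0,mk,thr,pad=10,free_mask=None):
    """fit params p (x,y,20*a ...) of tins mk(p); soft dark mask with threshold thr on max channel"""
    g=im.max(2).astype(float)
    uv=np.vstack([proj(C,prism(*t)) for t in mk(p0)])
    x0,y0=np.maximum(np.floor(uv.min(0)).astype(int)-pad,0); x1,y1=np.minimum(np.ceil(uv.max(0)).astype(int)+pad,[640,480])
    w,h=x1-x0,y1-y0; M=1/(1+np.exp((g[y0:y1,x0:x1]-thr)/6))
    c=lambda p: np.sum((render(C,mk(p),x0,y0,w,h)-M)**2)
    r=minimize(c,p0,method="Powell",options=dict(xtol=.01,ftol=1e-5))
    r=minimize(c,r.x,method="Nelder-Mead",options=dict(initial_simplex=np.vstack([r.x]+[r.x+1*e for e in np.eye(len(p0))]),xatol=.01,fatol=.01,maxiter=1500))
    return r.x,r.fun
free=lambda k,z: (lambda p:[(p[3*i],p[3*i+1],p[3*i+2]/20,kk,zz) for i,(kk,zz) in enumerate(zip(k,z))])
E
python3 - <<'E'
from h import *
s,im=avg(3); C=cam("wrist",s); np.savez("pair.npz",im=im,p=s["eef_pos"],q=s["eef_rot"])
g=im.max(2); print(np.histogram(g[170:320,220:380],bins=[0,15,25,35,45,55,65,75,85,95,105,120,140,160,200]))
a=np.deg2rad(29.5)
for thr in (55,70):
    p,r=cfit(C,im,np.array([526,-246,a*20]),lambda p:cluster(p[0],p[1],p[2]/20,2),thr); print(thr,"rigid",p[:2].round(2),deg(p[2]/20),r)
    t=cluster(p[0],p[1],p[2]/20,2); p0=np.ravel([[q[0],q[1],q[2]*20] for q in t])
    p,r=cfit(C,im,p0,free('ww',(6,6)),thr); d=p[3:5]-p[:2]
    print("free",p[:2].round(2),deg(p[2]/20),p[3:5].round(2),deg(p[5]/20),np.linalg.norm(d).round(2),np.rad2deg(np.arctan2(d[1],d[0])).round(2),r)
E
```

```text
(array([   98,   779,  1770,  4528,   894,   114,    86,    89,   240,
         667,   336,   397,  1544, 12458]), array([  0,  15,  25,  35,  45,  55,  65,  75,  85,  95, 105, 120, 140,
       160, 200]))
55 rigid [ 524.65 -245.61] 27.32 386.444210389923
free [ 525.73 -244.28] 28.6 [ 575.43 -219.42] 28.67 55.58 26.58 308.4896894932927
70 rigid [ 524.41 -245.66] 27.04 223.8642152898392
free [ 525.33 -244.71] 28.78 [ 575.45 -219.42] 28.38 56.14 26.78 169.52432413795106
```

>>> {"api": "drive_tool", "payload": {
  "commands": [
    [0, 0, -8.6, 1.5, -5, 0, -1],
    [0, 0, -8.6, 2.3, -4.7, 0, -1],
    [0, 0, -8.6, 2.9, -4.3, 0, -1],
    [0, 0, -8.6, 3.5, -3.8, 0, -1],
    [0, 0, 0, 0, 0, 0, -1],
    [0, 0, 0, 0, 0, 0, -1]
  ]
}}

```text
t: 9.85
eef_pos: [436.5, -64.0, 202.4]
eef_rot: [0.684, 0.73, 0.0, 0.0]
force: [0.6, -0.5, 1.0]
width: 85.3
gripper_force: 0.0
```

```bash
python3 - <<'E'
from h import *
s,im=avg(3); C=cam("wrist",s)
p,r=cfit(C,im,np.array([434.6,-62.8,np.deg2rad(3.8)*20]),free('w',(0,)),60); print(p[:2].round(2),deg(p[2]/20),r)
plan(p[0],p[1],26,deg(p[2]/20)+90,None,s)
# top camera: tray now visible?
t=eyes.read_camera("top"); show(cam("top"),t,[],"pics/top1.png",3,(340,170,500,310)); np.save("top1.npy",t)
E
```

```text
[437.02 -62.27] 4.78 178.39141690893263
from [436.8 -64.4 202.4] 93.7 tilt 0.07 q7 -0.16 n 4
[0, 0, np.float64(-0.3), np.float64(0.05), np.float64(0.01), np.float64(4.41)]
[0, 0, np.float64(-0.3), np.float64(0.05), np.float64(0.01), np.float64(4.41)]
[0, 0, np.float64(-0.3), np.float64(0.05), np.float64(0.01), np.float64(4.41)]
[0, 0, np.float64(-0.3), np.float64(0.05), np.float64(0.01), np.float64(4.41)]
```

>>> {"api": "drive_tool", "payload": {
  "commands": [
    [0, 0, -0.5, 0.2, 0, 5.8, -1],
    [0, 0, -0.5, 0.2, 0, 5.9, -1],
    [0, 0, 0, 0, 0, 5.9, -1],
    [0, 0, 0, 0, 0, 0, -1],
    [0, 0, 0, 0, 0, 0, 1],
    [0, 0, 0, 0, 0, 0, 1],
    [0, 0, 0, 0, 0, 0, 1],
    [0, 0, 0, 0, 0, 0, 1]
  ]
}}

```text
t: 11.05
eef_pos: [437.2, -60.2, 29.1]
eef_rot: [0.677, 0.736, 0.002, 0.002]
force: [-0.9, -0.1, 11.3]
width: 56.9
gripper_force: 65.6
```

>>> {"api": "drive_tool", "payload": {
  "commands": [
    [0, 0, 0, 0, 0, -2, 1],
    [0, 0, 0, 0, 0, -6, 1],
    [0, 0, 0, 0, 0, 0, 1]
  ]
}}

```text
t: 11.42
eef_pos: [438.3, -60.4, 111.1]
eef_rot: [0.678, 0.735, 0.004, 0.004]
force: [0.2, -1.6, -1.9]
width: 56.9
gripper_force: 65.5
```

```bash
python3 - <<'E'
from h import *
s,im=avg(4); print(s["width"],s["force"].round(1)); np.save("heldA.npy",im)
i=eyes.camera_info("wrist"); K=np.array(i["camera_matrix"]);D=np.array(i["D"]);M=np.linalg.inv(np.array(i["tool_from_camera"])); C=(K,D,M[:3,:3],M[:3,3])
o=np.clip(im[200:440,180:460,::-1].astype(float)*3,0,255).astype(np.uint8); o=cv2.resize(o,None,fx=2.8,fy=2.4)
k=np.deg2rad(60*np.arange(6))
for x,col in ((0,(0,255,0)),(3,(255,0,0))):
    uv=(proj(C,[[x+33.49*np.cos(b),33.49*np.sin(b),-17] for b in k])-[180,200])*[2.8,2.4]
    cv2.polylines(o,[np.round(uv*16).astype(int).reshape(-1,1,2)],True,col,1,cv2.LINE_AA,shift=4)
t=np.load("top1.npy")[170:310,340:500,::-1]; t=cv2.resize(np.clip(t*1.6,0,255).astype(np.uint8),None,fx=4,fy=4,interpolation=cv2.INTER_CUBIC)
o=cv2.resize(o,(400,294)); cv2.imwrite("pics/AB.png",np.hstack([cv2.copyMakeBorder(o,0,266,0,0,0),t[:,120:520]]))
# W2 target : approach
a=np.deg2rad(29.0)
for d in (1,): plan(577+4,-274-7,106,119,None,s)
E
```

```text
57.165479354220466 [ 0.1 -0.5 -2.2]
from [436.7 -60.5 108.9] 94.7 tilt 0.35 q7 -0.36 n 5
[0, 0, np.float64(-4.9), np.float64(-4.63), np.float64(2.52), np.float64(0.06)]
[0, 0, np.float64(-4.9), np.float64(-4.83), np.float64(2.11), np.float64(0.06)]
[0, 0, np.float64(-4.9), np.float64(-4.99), np.float64(1.7), np.float64(0.06)]
[0, 0, np.float64(-4.9), np.float64(-5.12), np.float64(1.27), np.float64(0.06)]
[0, 0, np.float64(-4.9), np.float64(-5.2), np.float64(0.83), np.float64(0.06)]
```

View pics/AB.png

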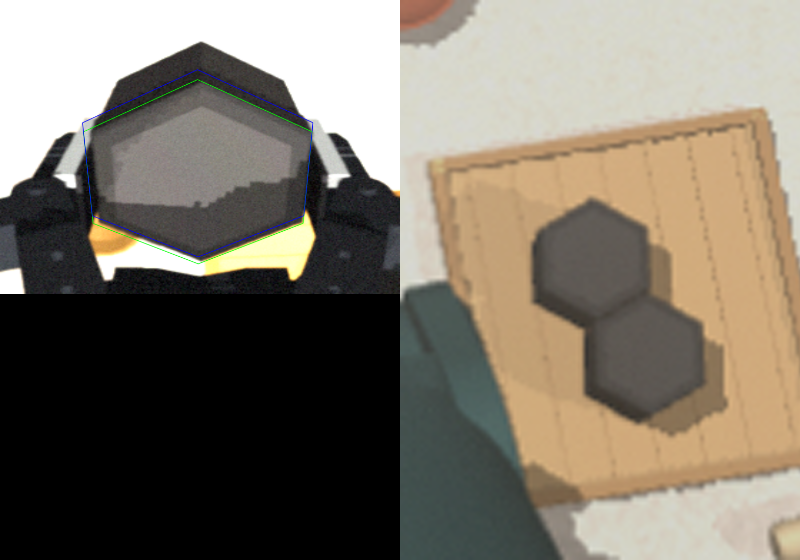

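The top view shows both tins flush, with notches at (585,325) and (650,295) of the crop. The held tin sits squarely, about 1.5 mm ahead in tool x.

```bash
python3 - <<'E'
from h import *
im=np.load("top1.npy"); C=cam("top"); g=im.max(2); print(np.percentile(g[215:280,375:450],[2,10,20,30,50,80]))
a=np.deg2rad(29.5)
for thr in (48,58):
    p,r=cfit(C,im,np.array([525,-246,a*20]),lambda p:cluster(p[0],p[1],p[2]/20,2),thr,5); print(thr,"rigid",p[:2].round(2),deg(p[2]/20),r)
    t=cluster(p[0],p[1],p[2]/20,2); p0=np.ravel([[q[0],q[1],q[2]*20] for q in t])
    p,r=cfit(C,im,p0,free('ww',(6,6)),thr,5); d=p[3:5]-p[:2]
    print("free",p[:2].round(2),deg(p[2]/20),p[3:5].round(2),deg(p[5]/20),np.linalg.norm(d).round(2),np.rad2deg(np.arctan2(d[1],d[0])).round(2),r)
E
```

```text
[ 42.  52.  56.  59. 102. 129.]
48 rigid [ 521.83 -244.55] 27.03 895.5102914218896
free [ 524.92 -242.92] -28.33 [ 358.85 -218.13] 27.52 167.91 171.51 485.27088433086976
58 rigid [ 522.42 -244.34] 26.57 349.2783747703835
free [ 524.43 -244.  ] 29.45 [ 572.87 -218.38] 27.66 54.8 27.87 336.844783946498
```

>>> {"api": "drive_tool", "payload": {
  "commands": [
    [0, 0, -4.9, -4.6, 2.5, 0, 1],
    [0, 0, -4.9, -4.8, 2.1, 0, 1],
    [0, 0, -4.9, -5, 1.7, 0, 1],
    [0, 0, -4.9, -5.1, 1.3, 0, 1],
    [0, 0, -4.9, -5.2, 0.8, 0, 1],
    [0, 0, 0, 0, 0, 0, 1],
    [0, 0, 0, 0, 0, 0, 1]
  ]
}}

```text
t: 12.5
eef_pos: [578.6, -278.2, 104.3]
eef_rot: [0.505, 0.863, -0.0, -0.002]
force: [-0.1, 0.3, -0.7]
width: 57.2
gripper_force: 65.3
```

```bash
python3 - <<'E'
from h import *
s,im=avg(4); print(s["eef_pos"].round(2),s["force"].round(1))
plan(581,-281,38,119,2,s)
E
```

```text
[ 578.8  -277.34  104.93] [-0.3 -0.1 -1.3]
from [ 578.8 -277.3  104.9] 119.38 tilt 0.2 q7 0.39 n 2
[0, 0, np.float64(0.2), np.float64(-0.21), np.float64(0.01), np.float64(3.35)]
[0, 0, np.float64(0.2), np.float64(-0.21), np.float64(0.01), np.float64(3.35)]
```

```bash
python3 - <<'E'
from h import *
z=np.load("pair.npz")
a=np.deg2rad(29.)
for n,im,C,thrs in (("top",np.load("top1.npy"),cam("top"),(68,74,80)),("wrist",z["im"],cam("wrist",dict(eef_pos=z["p"],eef_rot=z["q"])),(80,95))):
  for thr in thrs:
    p0=np.ravel([[q[0],q[1],q[2]*20] for q in cluster(525,-245,a,2)])
    p,r=cfit(C,im,p0,free('ww',(6,6)),thr,5); d=p[3:5]-p[:2]
    print(n,thr,p[:2].round(2),deg(p[2]/20),p[3:5].round(2),deg(p[5]/20),np.linalg.norm(d).round(2),np.rad2deg(np.arctan2(d[1],d[0])).round(2),round(r,1))
E
```

```text
top 68 [ 523.37 -244.66] 28.41 [ 573.99 -218.59] 28.8 56.94 27.25 70.3
top 74 [ 523.18 -244.84] 27.2 [ 574.52 -218.58] 28.69 57.66 27.09 39.8
top 80 [ 522.62 -245.08] 27.23 [ 574.8 -218.7] 29.86 58.46 26.82 42.3
wrist 80 [ 524.   -245.28] 28.91 [ 574.72 -220.03] 28.52 56.66 26.47 104.4
wrist 95 [ 523.88 -245.52] 29.96 [ 574.81 -220.05] 28.71 56.95 26.56 122.6
```

>>> {"api": "drive_tool", "payload": {
  "commands": [
    [0, 0, 1, 0, 0, 3.4, 1],
    [0, 0, 0, 0, 0, 3.4, 1],
    [0, 0, 0, 0, 0, 0.1, 1],
    [0, 0, 0, 0, 0, 0, 1]
  ]
}}

```text
t: 13.2
eef_pos: [580.0, -278.4, 37.7]
eef_rot: [0.512, 0.859, 0.0, -0.0]
force: [-0.0, 0.9, -2.1]
width: 57.1
gripper_force: 66.6
```

```bash
python3 - <<'E'
from h import *
s,im=avg(4); print(s["eef_pos"].round(2),yaw(s),s["force"].round(1))
E
```

```text
[ 580.25 -278.74   38.  ] 118.32820993793665 [ 0.1 -0.1 -1.8]
```

>>> {"api": "drive_tool", "payload": {
  "commands": [
    [0, 0, 0, 0.1, 0, 0, 1],
    [0, 0, 0, 0.1, 0, 0, 1],
    [0, 0, 0, 0.1, 0, 0, 1],
    [0, 0, 0, 0, 0, 0, 1]
  ]
}}

```text
t: 13.9
eef_pos: [578.5, -276.4, 37.3]
eef_rot: [0.513, 0.858, 0.0, -0.0]
force: [-0.1, 0.4, -1.7]
width: 56.7
gripper_force: 66.6
```

```bash
python3 - <<'E'
from h import *
s,im=avg(4); print(s["eef_pos"].round(2),yaw(s),s["force"].round(1))
E
```

```text
[ 578.61 -276.54   37.27] 118.2868499234005 [-0.1  0.  -1.6]
```

>>> {"api": "drive_tool", "payload": {
  "commands": [
    [0, 0, 0, 0.09, -0.05, 0.2, 1],
    [0, 0, 0, 0.09, -0.05, 0, 1],
    [0, 0, 0, 0.09, 0, 0, 1],
    [0, 0, 0, 0.09, 0, 0, 1],
    [0, 0, 0, 0, 0, 0, 1]
  ]
}}

```text
t: 14.72
eef_pos: [576.0, -273.9, 35.3]
eef_rot: [0.513, 0.858, -0.0, -0.0]
force: [-0.0, 0.3, -0.7]
width: 56.9
gripper_force: 66.6
```

```bash
python3 - <<'E'
from h import *
s,im=avg(4); print(s["eef_pos"].round(2),yaw(s),s["force"].round(1))
E
```

```text
[ 576.04 -273.85   35.32] 118.2873191643914 [ 0.1 -0.3 -1.7]
```

>>> {"api": "drive_tool", "payload": {
  "commands": [
    [0, 0, 0, 0.07, -0.04, 0, 1],
    [0, 0, 0, 0.07, -0.02, 0, 1],
    [0, 0, 0, 0, 0, 0, 1]
  ]
}}

```text
t: 15.3
eef_pos: [574.8, -272.9, 35.3]
eef_rot: [0.513, 0.858, -0.0, -0.0]
force: [0.2, -1.0, -1.7]
width: 56.9
gripper_force: 66.6
```

```bash
python3 - <<'E'
from h import *
s,im=avg(4); print(s["eef_pos"].round(2),yaw(s),s["force"].round(1))
E
```

```text
[ 574.84 -272.93   35.32] 118.28696458293132 [-0.  -0.3 -1.6]
```

>>> {"api": "drive_tool", "payload": {
  "commands": [
    [0, 0, 0, 0, 0, 0.15, 1],
    [0, 0, 0, 0, 0, 0.05, 1],
    [0, 0, 0, 0, 0, 0, 1]
  ]
}}

```text
t: 15.88
eef_pos: [575.0, -273.0, 34.6]
eef_rot: [0.513, 0.858, -0.0, 0.0]
force: [-2.4, 0.1, 7.1]
width: 56.9
gripper_force: 67.8
```

>>> {"api": "drive_tool", "payload": {
  "commands": [
    [0, 0, 0, 0, 0, 0, -1],
    [0, 0, 0, 0, 0, 0, -1],
    [0, 0, 0, 0, 0, 0, -1],
    [0, 0, 0, 0, 0, -5, -1],
    [0, 0, 0, 0, 0, -6, -1],
    [0, 0, 0, 0, 0, -6, -1],
    [0, 0, 0, 0, 0, 0, -1],
    [0, 0, 0, 0, 0, 0, -1]
  ]
}}

```text
t: 16.88
eef_pos: [574.1, -273.1, 202.8]
eef_rot: [0.513, 0.858, -0.0, -0.0]
force: [0.1, -0.0, -0.1]
width: 85.5
gripper_force: 0.0
```

```bash
cat >> h.py <<'E'
def report(C,im,thr,P=(523.5,-245,28.),name=""):
    p0=np.ravel([[q[0],q[1],q[2]*20] for q in cluster(P[0],P[1],np.deg2rad(P[2]),3)])
    p,r=cfit(C,im,p0,free('www',(6,6,6)),thr,5); t=free('www',(6,6,6))(p)
    print(name,thr,"res",round(r,1)); 
    for q in t: print("  ",np.round(q[:2],2),deg(q[2]))
    for i,j in ((0,1),(0,2),(1,2)):
        d=np.subtract(t[j][:2],t[i][:2]); print("  ",i,j,"dist",np.linalg.norm(d).round(2),"dir",deg(np.arctan2(d[1],d[0])))
    c,rr=cfit(C,im,np.array([P[0],P[1],np.deg2rad(P[2])*20]),lambda p:cluster(p[0],p[1],p[2]/20,3),thr,5)
    print("  rigid",c[:2].round(2),deg(c[2]/20),"meet",np.mean([q[:2] for q in cluster(c[0],c[1],c[2]/20,3)],0).round(2),"res",round(rr,1)); return t
E
python3 - <<'E'
from h import *
s,im=avg(3); C=cam("wrist",s); print(s["eef_pos"].round(2))
t=report(C,im,85)
np.savez("tri.npz",im=im,p=s["eef_pos"],q=s["eef_rot"])
show(C,np.clip(im*1.6,0,255).astype(np.uint8),[],"pics/tri.png",2.4,(150,110,470,350))
plan(521.7,54.8,195,73.9,None,s)
E
```

```text
[ 573.68 -272.94  202.01]
 85 res 98.1
   [ 525.45 -245.64] 29.27
   [ 576.6  -217.41] 28.24
   [ 576.47 -275.04] 28.18
   0 1 dist 58.43 dir 28.89
   0 2 dist 58.89 dir -29.95
   1 2 dist 57.62 dir 29.87
  rigid [ 526.08 -245.63] 29.35 meet [ 559.56 -246.01] res 177.8
from [ 573.7 -272.9  202. ] 118.28 tilt 0.15 q7 0.45 n 6
[0, 0, np.float64(7.4), np.float64(5.22), np.float64(1.82), np.float64(0.12)]
[0, 0, np.float64(7.4), np.float64(5.41), np.float64(1.14), np.float64(0.12)]
[0, 0, np.float64(7.4), np.float64(5.51), np.float64(0.43), np.float64(0.12)]
[0, 0, np.float64(7.4), np.float64(5.52), np.float64(-0.28), np.float64(0.12)]
[0, 0, np.float64(7.4), np.float64(5.44), np.float64(-0.99), np.float64(0.12)]
[0, 0, np.float64(7.4), np.float64(5.27), np.float64(-1.68), np.float64(0.12)]
```

View pics/tri.png

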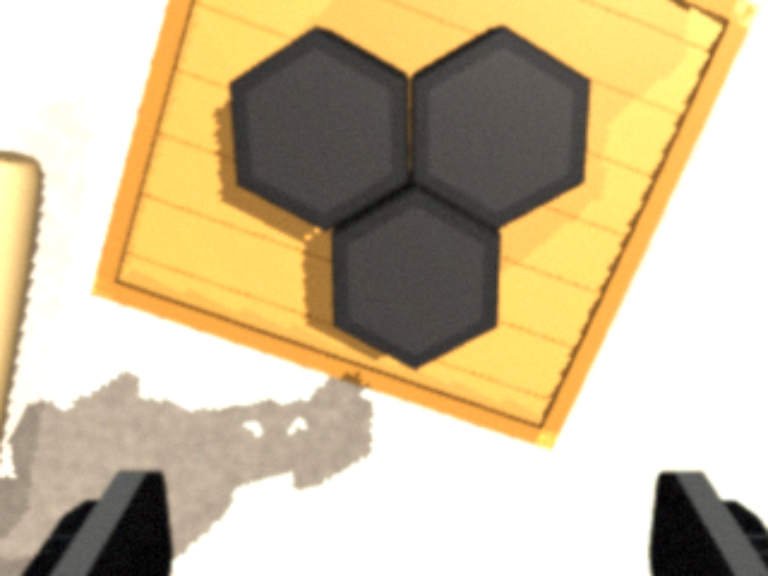

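The three sit close-packed: T0 is left at (320,130), W1 right at (500,130) and W2 below at (415,275). A gap of about 1–1.5 mm remains between T0 and W1 at (410,130). I'll regrip W1 and slide it along W2's face onto T0.

```bash
python3 -c "
from h import *
plan(575.5,-215.3,90,58.6,6)"
```

```text
from [ 573.4 -272.7  201.2] 118.29 tilt 0.22 q7 0.45 n 6
[0, 0, np.float64(9.9), np.float64(0.83), np.float64(0.48), np.float64(1.85)]
[0, 0, np.float64(9.9), np.float64(0.9), np.float64(0.33), np.float64(1.85)]
[0, 0, np.float64(9.9), np.float64(0.94), np.float64(0.17), np.float64(1.85)]
[0, 0, np.float64(9.9), np.float64(0.96), np.float64(0.01), np.float64(1.85)]
[0, 0, np.float64(9.9), np.float64(0.94), np.float64(-0.16), np.float64(1.85)]
[0, 0, np.float64(9.9), np.float64(0.9), np.float64(-0.32), np.float64(1.85)]
```

>>> {"api": "drive_tool", "payload": {
  "commands": [
    [0, 0, 9.9, 0.8, 0.5, 1.8, -1],
    [0, 0, 9.9, 0.9, 0.3, 1.8, -1],
    [0, 0, 9.9, 0.9, 0.2, 1.8, -1],
    [0, 0, 9.9, 1, 0, 1.8, -1],
    [0, 0, 9.9, 0.9, -0.2, 1.8, -1],
    [0, 0, 9.9, 0.9, -0.3, 1.8, -1],
    [0, 0, 0, 0, 0, 0, -1],
    [0, 0, 0, 0, 0, 0, -1]
  ]
}}

```text
t: 18.02
eef_pos: [576.5, -216.4, 94.9]
eef_rot: [0.87, 0.493, -0.0, -0.0]
force: [0.8, 0.0, -0.4]
width: 85.5
gripper_force: 0.0
```

```bash
python3 - <<'E'
from h import *
s,im=avg(4)
plan(575.5,-215.3,38,58.6,1,s)
E
```

```text
from [ 576.8 -216.8   95.5] 58.95 tilt 0.02 q7 -0.54 n 1
[0, 0, np.float64(0.3), np.float64(0.06), np.float64(-0.19), np.float64(5.75)]
```

>>> {"api": "drive_tool", "payload": {
  "commands": [
    [0, 0, 0.3, 0.06, -0.19, 2.8, -1],
    [0, 0, 0, 0, 0, 3, -1],
    [0, 0, 0, 0, 0, 0, -1],
    [0, 0, 0, 0, 0, 0, 1],
    [0, 0, 0, 0, 0, 0, 1],
    [0, 0, 0, 0, 0, 0, 1],
    [0, 0, 0, 0, 0, 0, 1]
  ]
}}

```text
t: 19.1
eef_pos: [576.7, -215.1, 39.0]
eef_rot: [0.872, 0.489, 0.001, 0.001]
force: [0.3, 0.6, 6.1]
width: 56.8
gripper_force: 65.2
```

```bash
python3 - <<'E'
from h import *
s,im=avg(4); print(s["eef_pos"].round(2),yaw(s),s["force"].round(1),s["width"])
E
```

```text
[ 576.66 -215.08   38.97] 58.57613527224808 [-0.3  0.2  6.5] 56.912569977135874
```

>>> {"api": "drive_tool", "payload": {
  "commands": [
    [0, 0, 0, 0, 0, -0.2, 1],
    [0, 0, 0, -0.05, -0.09, 0, 1],
    [0, 0, 0, -0.05, -0.09, 0, 1],
    [0, 0, 0, 0, 0, 0, 1]
  ]
}}

```text
t: 19.8
eef_pos: [573.0, -214.5, 39.1]
eef_rot: [0.872, 0.489, -0.0, -0.0]
force: [0.2, 1.1, -1.5]
width: 56.8
gripper_force: 64.3
```

```bash
python3 - <<'E'
from h import *
s,im=avg(4); print(s["eef_pos"].round(2),yaw(s),s["force"].round(1),s["width"])
E
```

```text
[ 573.03 -214.46   39.1 ] 58.585987035714616 [-0.2  0.4 -1.4] 57.16471365764332
```

>>> {"api": "drive_tool", "payload": {
  "commands": [
    [0, 0, 0, 0, 0, 0.1, 1],
    [0, 0, 0, 0, 0, 0.05, 1],
    [0, 0, 0, 0, 0, 0, 1]
  ]
}}

```text
t: 20.38
eef_pos: [573.0, -214.4, 39.0]
eef_rot: [0.872, 0.489, -0.0, 0.0]
force: [-2.9, 1.0, 8.8]
width: 57.5
gripper_force: 65.5
```

>>> {"api": "drive_tool", "payload": {
  "commands": [
    [0, 0, 0, 0, 0, 0, -1],
    [0, 0, 0, 0, 0, 0, -1],
    [0, 0, 0, 0, 0, 0, -1],
    [0, 0, 0, 0, 0, -5, -1],
    [0, 0, 0, 0, 0, -6, -1],
    [0, 0, 0, 0, 0, -6, -1],
    [0, 0, 0, 0, 0, 0, -1],
    [0, 0, 0, 0, 0, 0, -1]
  ]
}}

```text
t: 21.38
eef_pos: [572.6, -214.7, 207.4]
eef_rot: [0.872, 0.489, -0.0, -0.0]
force: [0.1, -0.1, -0.4]
width: 85.5
gripper_force: 0.0
```

```bash
python3 - <<'E'
from h import *
s,im=avg(3); C=cam("wrist",s); print(s["eef_pos"].round(2))
t=report(C,im,85)
np.savez("tri2.npz",im=im,p=s["eef_pos"],q=s["eef_rot"])
show(C,np.clip(im*1.6,0,255).astype(np.uint8),[],"pics/tri2.png",2.4,(150,110,470,350))
plan(521.7,54.8,195,73.9,None,s)
E
```

```text
[ 572.11 -214.5   206.56]
 85 res 164.7
   [ 523.93 -245.49] 29.03
   [ 573.47 -217.53] 28.63
   [ 576.64 -274.95] 28.02
   0 1 dist 56.88 dir 29.44
   0 2 dist 60.38 dir -29.2
   1 2 dist 57.5 dir -26.84
  rigid [ 524.53 -246.23] -29.19 meet [ 558.01 -245.76] res 415.3
from [ 572.1 -214.5  206.6] 58.58 tilt 0.15 q7 -0.49 n 5
[0, 0, np.float64(-3.1), np.float64(4.07), np.float64(-3.67), np.float64(0.23)]
[0, 0, np.float64(-3.1), np.float64(4.26), np.float64(-3.45), np.float64(0.23)]
[0, 0, np.float64(-3.1), np.float64(4.44), np.float64(-3.21), np.float64(0.23)]
[0, 0, np.float64(-3.1), np.float64(4.6), np.float64(-2.97), np.float64(0.23)]
[0, 0, np.float64(-3.1), np.float64(4.76), np.float64(-2.72), np.float64(0.23)]
```

View pics/tri2.png

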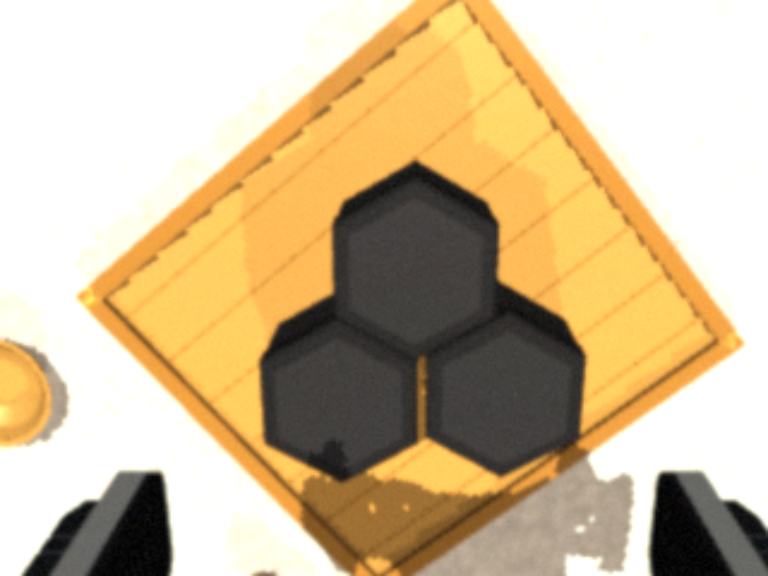

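W1 at (415,260) is now flush with both, but it pushed T0 off W2: there is a gap of about 2.4 mm at (422,395), and the fit agrees. I'll regrip W2 and slide it 2.8 mm along W1's face onto T0.

```bash
python3 -c "
from h import *
plan(574.5,-273,95,118.5,6)"
```

```text
from [ 571.9 -214.3  205.8] 58.58 tilt 0.23 q7 -0.49 n 6
[0, 0, np.float64(-10.0), np.float64(-0.81), np.float64(0.55), np.float64(1.85)]
[0, 0, np.float64(-10.0), np.float64(-0.89), np.float64(0.4), np.float64(1.85)]
[0, 0, np.float64(-10.0), np.float64(-0.95), np.float64(0.24), np.float64(1.85)]
[0, 0, np.float64(-10.0), np.float64(-0.98), np.float64(0.07), np.float64(1.85)]
[0, 0, np.float64(-10.0), np.float64(-0.97), np.float64(-0.1), np.float64(1.85)]
[0, 0, np.float64(-10.0), np.float64(-0.94), np.float64(-0.27), np.float64(1.85)]
```

>>> {"api": "drive_tool", "payload": {
  "commands": [
    [0, 0, -10, -0.8, 0.6, 1.8, -1],
    [0, 0, -10, -0.9, 0.4, 1.8, -1],
    [0, 0, -10, -0.9, 0.2, 1.8, -1],
    [0, 0, -10, -1, 0.1, 1.8, -1],
    [0, 0, -10, -1, -0.1, 1.8, -1],
    [0, 0, -10, -0.9, -0.3, 1.8, -1],
    [0, 0, 0, 0, 0, 0, -1],
    [0, 0, 0, 0, 0, 0, -1]
  ]
}}

```text
t: 22.52
eef_pos: [576.0, -272.3, 99.4]
eef_rot: [0.511, 0.859, 0.0, -0.001]
force: [0.2, 0.4, 0.2]
width: 85.4
gripper_force: 0.0
```

```bash
python3 - <<'E'
from h import *
s,im=avg(4)
plan(574.7,-273,38,118.5,1,s)
E
```

```text
from [ 576.5 -272.3  100.1] 118.54 tilt 0.03 q7 0.36 n 1
[0, 0, np.float64(0.0), np.float64(0.03), np.float64(-0.19), np.float64(6.21)]
```

>>> {"api": "drive_tool", "payload": {
  "commands": [
    [0, 0, 0, 0, -0.19, 3.1, -1],
    [0, 0, 0, 0, 0, 3.1, -1],
    [0, 0, 0, 0, 0, 0, -1],
    [0, 0, 0, 0, 0, 0, 1],
    [0, 0, 0, 0, 0, 0, 1],
    [0, 0, 0, 0, 0, 0, 1],
    [0, 0, 0, 0, 0, -0.2, 1],
    [0, 0, 0, 0, 0, 0, 1]
  ]
}}

```text
t: 23.72
eef_pos: [574.1, -274.2, 39.8]
eef_rot: [0.511, 0.86, -0.0, -0.0]
force: [0.1, 0.7, 0.8]
width: 56.7
gripper_force: 65.6
```

```bash
python3 - <<'E'
from h import *
s,im=avg(4); print(s["eef_pos"].round(2),yaw(s),s["force"].round(1),s["width"])
plan(572,-272.9,s["eef_pos"][2],118.4,1,s)
E
```

```text
[ 574.06 -274.19   39.8 ] 118.5703006638356 [-0.8  0.6  1.3] 56.815979916600476
from [ 574.1 -274.2   39.8] 118.57 tilt 0.04 q7 0.31 n 1
[0, 0, np.float64(0.2), np.float64(0.21), np.float64(-0.12), np.float64(-0.0)]
```

>>> {"api": "drive_tool", "payload": {
  "commands": [
    [0, 0, 0, 0.07, -0.07, 0, 1],
    [0, 0, 0, 0.07, -0.06, 0, 1],
    [0, 0, 0, 0, 0, 0, 1],
    [0, 0, 0, 0, 0, 0, 1]
  ]
}}

```text
t: 24.42
eef_pos: [572.9, -273.5, 39.8]
eef_rot: [0.511, 0.86, 0.0, 0.0]
force: [0.6, -0.4, -0.1]
width: 56.9
gripper_force: 65.5
```

```bash
python3 - <<'E'
from h import *
s,im=avg(4); print(s["eef_pos"].round(2),yaw(s),s["force"].round(1),s["width"])
E
```

```text
[ 572.84 -273.43   39.79] 118.58623245542542 [ 0.7 -0.6 -0.3] 57.16054047668323
```

>>> {"api": "drive_tool", "payload": {
  "commands": [
    [0, 0, 0, 0, 0, 0.1, 1],
    [0, 0, 0, 0, 0, 0, 1],
    [0, 0, 0, 0, 0, 0, -1],
    [0, 0, 0, 0, 0, 0, -1],
    [0, 0, 0, 0, 0, 0, -1],
    [0, 0, 0, 0, 0, -5, -1],
    [0, 0, 0, 0, 0, -6, -1],
    [0, 0, 0, 0, 0, -6, -1]
  ]
}}

```text
t: 25.62
eef_pos: [572.1, -273.3, 210.0]
eef_rot: [0.511, 0.86, 0.0, -0.001]
force: [1.5, -0.4, 0.9]
width: 85.6
gripper_force: 0.0
```

>>> {"api": "drive_tool", "payload": {
  "commands": [
    [0, 0, 0, 0, 0, 0, -1],
    [0, 0, 0, 0, 0, 0, -1]
  ]
}}

```text
t: 25.88
eef_pos: [571.8, -273.6, 208.3]
eef_rot: [0.511, 0.86, -0.0, -0.0]
force: [-0.2, -0.7, -0.3]
width: 85.3
gripper_force: 0.0
```

```bash
python3 - <<'E'
from h import *
s,im=avg(3); C=cam("wrist",s); print(s["eef_pos"].round(2))
t=report(C,im,85)
np.savez("tri3.npz",im=im,p=s["eef_pos"],q=s["eef_rot"])
show(C,np.clip(im*1.6,0,255).astype(np.uint8),[],"pics/tri3.png",2.4,(150,110,470,350))
E
```

```text
[ 571.4  -273.44  207.49]
 85 res 89.4
   [ 523.49 -245.98] 28.91
   [ 573.73 -216.81] 28.15
   [ 573.43 -274.33] 28.77
   0 1 dist 58.1 dir -29.85
   0 2 dist 57.43 dir -29.58
   1 2 dist 57.53 dir 29.71
  rigid [ 523.54 -245.83] 29.93 meet [ 557.03 -245.88] res 134.2
```

View pics/tri3.png

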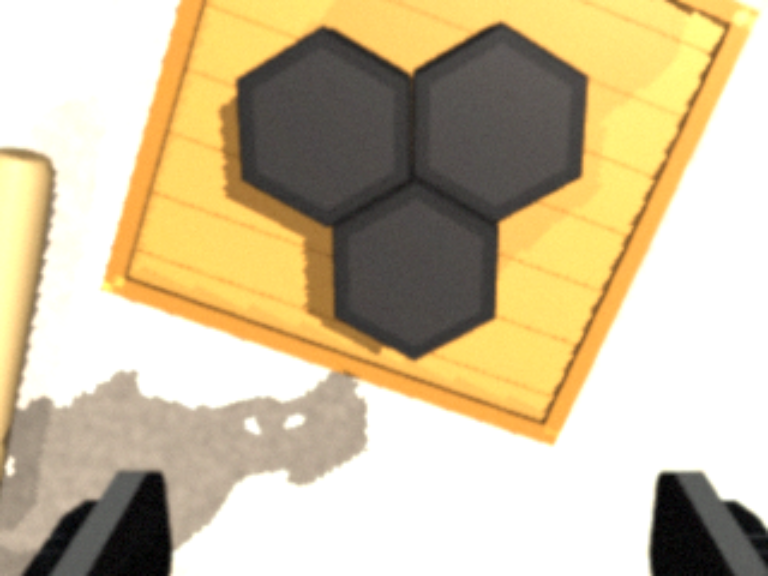

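All three tins are now flush: T0 at (325,130), W1 at (500,125), W2 at (415,270), distances 57.4–58.1 mm. Next, the medium tin.

```bash
python3 -c "
from h import *
plan(521.7,52,200,73.9,6)"
```

```text
from [ 571.2 -273.2  206.7] 118.58 tilt 0.23 q7 0.46 n 6
[0, 0, np.float64(7.4), np.float64(5.15), np.float64(1.87), np.float64(0.11)]
[0, 0, np.float64(7.4), np.float64(5.35), np.float64(1.19), np.float64(0.11)]
[0, 0, np.float64(7.4), np.float64(5.46), np.float64(0.48), np.float64(0.11)]
[0, 0, np.float64(7.4), np.float64(5.48), np.float64(-0.23), np.float64(0.11)]
[0, 0, np.float64(7.4), np.float64(5.4), np.float64(-0.94), np.float64(0.11)]
[0, 0, np.float64(7.4), np.float64(5.23), np.float64(-1.63), np.float64(0.11)]
```

>>> {"api": "drive_tool", "payload": {
  "commands": [
    [0, 0, 7.4, 5.2, 1.9, 0, -1],
    [0, 0, 7.4, 5.4, 1.2, 0, -1],
    [0, 0, 7.4, 5.5, 0.5, 0, -1],
    [0, 0, 7.4, 5.5, -0.2, 0, -1],
    [0, 0, 7.4, 5.4, -0.9, 0, -1],
    [0, 0, 7.4, 5.2, -1.6, 0, -1],
    [0, 0, 0, 0, 0, 0, -1],
    [0, 0, 0, 0, 0, 0, -1]
  ]
}}

```text
t: 27.02
eef_pos: [522.9, 52.7, 207.7]
eef_rot: [0.797, 0.604, -0.001, -0.0]
force: [-0.7, -0.6, -0.2]
width: 85.5
gripper_force: 0.0
```

```bash
python3 - <<'E'
from h import *
s,im=avg(4); C=cam("wrist",s)
p,r=cfit(C,im,np.array([521.7,54.8,np.deg2rad(-16.1)*20]),free('m',(0,)),85); print(p[:2].round(2),deg(p[2]/20),r)
a=deg(p[2]/20)+90; x=p[0]+3*np.cos(np.deg2rad(a)); y=p[1]+3*np.sin(np.deg2rad(a))
plan(x,y,24,a,3,s)
t=eyes.read_camera("top"); report(cam("top"),t,74,name="top")
E
```

```text
[523.45  54.85] -14.77 36.908080774347525
from [523.2  51.6 207.9] 74.12 tilt 0.12 q7 -0.76 n 3
[0, 0, np.float64(-0.4), np.float64(0.21), np.float64(-0.02), np.float64(6.13)]
[0, 0, np.float64(-0.4), np.float64(0.21), np.float64(-0.02), np.float64(6.13)]
[0, 0, np.float64(-0.4), np.float64(0.21), np.float64(-0.02), np.float64(6.13)]
top 74 res 48.9
   [ 522.36 -244.99] 27.83
   [ 571.04 -216.81] 29.56
   [ 570.51 -273.03] 29.89
   0 1 dist 56.24 dir -29.94
   0 2 dist 55.72 dir 29.79
   1 2 dist 56.21 dir 29.47
  rigid [ 521.01 -245.27] -29.88 meet [ 554.5  -245.19] res 67.7
```

>>> {"api": "drive_tool", "payload": {
  "commands": [
    [0, 0, -0.4, 0.2, 0, 6.1, -1],
    [0, 0, -0.4, 0.2, 0, 6.1, -1],
    [0, 0, -0.4, 0.2, 0, 6.1, -1],
    [0, 0, 0, 0, 0, 0, -1],
    [0, 0, 0, 0, 0, 0, 1],
    [0, 0, 0, 0, 0, 0, 1],
    [0, 0, 0, 0, 0, 0, 1],
    [0, 0, 0, 0, 0, 0, 1]
  ]
}}

```text
t: 28.28
eef_pos: [527.1, 58.7, 28.9]
eef_rot: [0.792, 0.611, 0.002, 0.001]
force: [-0.6, 0.0, 6.6]
width: 44.9
gripper_force: 62.0
```

>>> {"api": "drive_tool", "payload": {
  "commands": [
    [0, 0, 0, 0, 0, 0, 1],
    [0, 0, 0, 0, 0, -4, 1],
    [0, 0, 0, 0, 0, -6, 1],
    [0, 0, 0, 0, 0, -3, 1],
    [0, 0, 0, 0, 0, 0, 1]
  ]
}}

```text
t: 28.9
eef_pos: [527.3, 58.8, 160.2]
eef_rot: [0.792, 0.611, 0.004, 0.003]
force: [-0.8, 0.1, -0.4]
width: 45.1
gripper_force: 61.9
```

```bash
python3 -c "
from h import *
s=state();print(s['width'],s['gripper_force'],s['force'])
plan(555.8,-243,158,59,None)"
```

```text
45.076828410734336 61.90521048847586 [-0.80144633  0.05750477 -0.38030806]
from [527.3  58.8 160.2] 75.33 tilt 0.52 q7 -0.84 n 6
[0, 0, np.float64(2.7), np.float64(-4.75), np.float64(1.73), np.float64(0.04)]
[0, 0, np.float64(2.7), np.float64(-4.66), np.float64(1.96), np.float64(0.04)]
[0, 0, np.float64(2.7), np.float64(-4.56), np.float64(2.18), np.float64(0.04)]
[0, 0, np.float64(2.7), np.float64(-4.45), np.float64(2.39), np.float64(0.04)]
[0, 0, np.float64(2.7), np.float64(-4.33), np.float64(2.6), np.float64(0.04)]
[0, 0, np.float64(2.7), np.float64(-4.2), np.float64(2.8), np.float64(0.04)]
```

>>> {"api": "drive_tool", "payload": {
  "commands": [
    [0, 0, 2.7, -4.8, 1.7, 0, 1],
    [0, 0, 2.7, -4.7, 2, 0, 1],
    [0, 0, 2.7, -4.6, 2.2, 0, 1],
    [0, 0, 2.7, -4.4, 2.4, 0, 1],
    [0, 0, 2.7, -4.3, 2.6, 0, 1],
    [0, 0, 2.7, -4.2, 2.8, 0, 1],
    [0, 0, 0, 0, 0, 0, 1],
    [0, 0, 0, 0, 0, 0, 1]
  ]
}}

```text
t: 29.9
eef_pos: [553.7, -243.2, 155.4]
eef_rot: [0.87, 0.494, -0.0, -0.001]
force: [0.3, 0.9, -0.2]
width: 45.0
gripper_force: 61.8
```

```bash
python3 - <<'E'
from h import *
s,im=avg(4); print(s['force'].round(1))
plan(555.8,-243,86,59,2,s)
E
```

```text
[ 0.3  0.6 -0.8]
from [ 554.1 -242.1  155.6] 59.28 tilt 0.07 q7 -0.51 n 2
[0, 0, np.float64(0.1), np.float64(0.01), np.float64(0.1), np.float64(3.48)]
[0, 0, np.float64(0.1), np.float64(0.01), np.float64(0.1), np.float64(3.48)]
```

>>> {"api": "drive_tool", "payload": {
  "commands": [
    [0, 0, 0.1, 0, 0.1, 3.5, 1],
    [0, 0, 0.1, 0, 0.1, 3.3, 1],
    [0, 0, 0, 0, 0, 0, 1],
    [0, 0, 0, 0, 0, 0.2, 1],
    [0, 0, 0, 0, 0, 0, 1]
  ]
}}

```text
t: 30.72
eef_pos: [557.2, -244.6, 87.1]
eef_rot: [0.87, 0.493, 0.001, 0.001]
force: [-0.6, -0.1, -0.3]
width: 44.9
gripper_force: 61.8
```

```bash
python3 - <<'E'
from h import *
s,im=avg(4); print(s['force'].round(1))
plan(555.8,-243,80,59,1,s)
E
```

```text
[ 0.2 -0.1 -0.6]
from [ 557.1 -244.8   87. ] 58.99 tilt 0.12 q7 -0.57 n 1
[0, 0, np.float64(-0.0), np.float64(0.09), np.float64(-0.2), np.float64(0.7)]
```

>>> {"api": "drive_tool", "payload": {
  "commands": [
    [0, 0, 0, 0.09, -0.2, 0.3, 1],
    [0, 0, 0, 0, 0, 0.2, 1],
    [0, 0, 0, 0, 0, 0.1, 1],
    [0, 0, 0, 0, 0, 0, 1]
  ]
}}

```text
t: 31.42
eef_pos: [554.9, -242.8, 79.6]
eef_rot: [0.87, 0.492, -0.0, -0.0]
force: [0.2, 0.7, -1.2]
width: 44.7
gripper_force: 61.8
```

>>> {"api": "drive_tool", "payload": {
  "commands": [
    [0, 0, 0, 0, 0, 0.1, 1],
    [0, 0, 0, 0, 0, 0, 1]
  ]
}}

```text
t: 31.68
eef_pos: [555.1, -242.9, 79.1]
eef_rot: [0.87, 0.492, 0.0, 0.0]
force: [-0.4, 1.0, 2.2]
width: 45.1
gripper_force: 62.0
```

>>> {"api": "drive_tool", "payload": {
  "commands": [
    [0, 0, 0, 0, 0, 0.05, 1],
    [0, 0, 0, 0, 0, 0, -1],
    [0, 0, 0, 0, 0, 0, -1],
    [0, 0, 0, 0, 0, 0, -1],
    [0, 0, 0, 0, 0, -4, -1],
    [0, 0, 0, 0, 0, -6, -1],
    [0, 0, 0, 0, 0, -3.5, -1],
    [0, 0, 0, 0, 0, 0, -1]
  ]
}}

```text
t: 32.67
eef_pos: [557.2, -243.4, 216.6]
eef_rot: [0.87, 0.492, 0.002, 0.003]
force: [-0.8, -0.0, 0.3]
width: 85.3
gripper_force: 0.0
```

>>> {"api": "drive_tool", "payload": {
  "commands": [
    [0, 0, 0, 0, 0, 0, -1]
  ]
}}

```text
t: 32.8
eef_pos: [554.1, -242.9, 212.5]
eef_rot: [0.87, 0.492, -0.001, -0.001]
force: [-0.8, 0.6, 0.4]
width: 85.3
gripper_force: 0.0
```

```bash
python3 - <<'E'
from h import *
s,im=avg(3); C=cam("wrist",s); print(s["eef_pos"].round(2)); np.savez("m.npz",im=im,p=s["eef_pos"],q=s["eef_rot"])
g=im.max(2)
show(C,np.clip(im.astype(float)*3,0,255).astype(np.uint8),[],"pics/m.png",2.4,(150,110,470,350))
plan(443,377,210,125.8,None,s)
E
```

```text
[ 553.9  -242.73  211.97]
from [ 553.9 -242.7  212. ] 58.98 tilt 0.15 q7 -0.48 n 11
[0, 0, np.float64(-6.1), np.float64(4.31), np.float64(-3.77), np.float64(0.02)]
[0, 0, np.float64(-6.1), np.float64(4.68), np.float64(-3.29), np.float64(0.02)]
[0, 0, np.float64(-6.1), np.float64(5.0), np.float64(-2.78), np.float64(0.02)]
[0, 0, np.float64(-6.1), np.float64(5.27), np.float64(-2.23), np.float64(0.02)]
[0, 0, np.float64(-6.1), np.float64(5.48), np.float64(-1.66), np.float64(0.02)]
[0, 0, np.float64(-6.1), np.float64(5.62), np.float64(-1.07), np.float64(0.02)]
[0, 0, np.float64(-6.1), np.float64(5.7), np.float64(-0.47), np.float64(0.02)]
[0, 0, np.float64(-6.1), np.float64(5.72), np.float64(0.14), np.float64(0.02)]
[0, 0, np.float64(-6.1), np.float64(5.68), np.float64(0.74), np.float64(0.02)]
[0, 0, np.float64(-6.1), np.float64(5.57), np.float64(1.34), np.float64(0.02)]
[0, 0, np.float64(-6.1), np.float64(5.39), np.float64(1.92), np.float64(0.02)]
```

View pics/m.png

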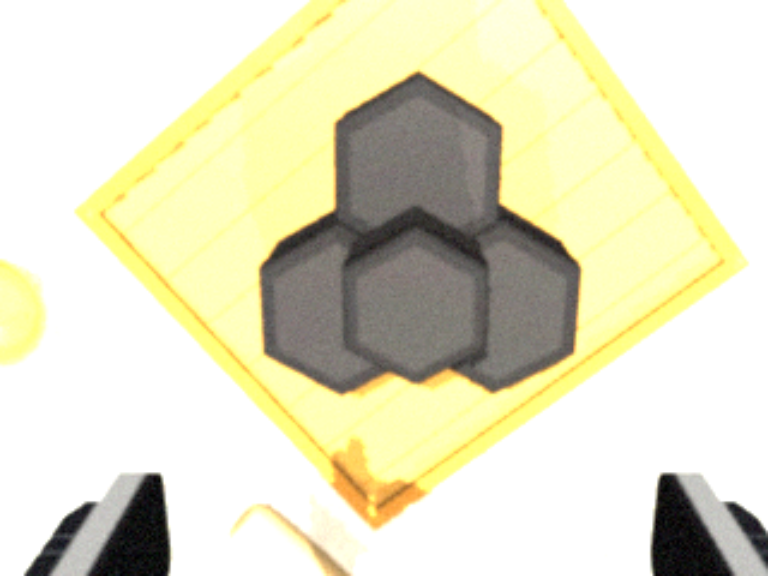

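The medium tin stands over the three, its lid running from x 344 to 490 with vertices at (417,225) and (417,382). I'll work out its offset from those lid corners.

```bash
python3 - <<'E'
from h import *
from scipy.optimize import least_squares
z=np.load("m.npz"); C=cam("wrist",dict(eef_pos=z["p"],eef_rot=z["q"]))
T=np.array([[262,266],[265,352],[342,392],[579,268],[575,352],[497,391]])/2.4+[150,110]
Mv=np.array([[417,225],[417,382],[344,283],[347,350],[490,283],[487,350]])/2.4+[150,110]
def lid(t): return proj(C,prism(*t))[6:]
def near(V,P): d=np.linalg.norm(P[:,None]-V[None],axis=2); return (P-V[d.argmin(1)]).ravel()
r=least_squares(lambda p: near(np.vstack([lid(t) for t in cluster(p[0],p[1],p[2]/20,3)]),T),[523.5,-246,np.deg2rad(29)*20])
c=cluster(r.x[0],r.x[1],r.x[2]/20,3); m=np.mean([q[:2] for q in c],0); print("meet",m.round(2),deg(r.x[2]/20),r.fun.round(1))
r=least_squares(lambda p: near(lid((p[0],p[1],p[2]/20,'m',50)),Mv),[m[0],m[1],np.deg2rad(29)*20]); print("M",r.x[:2].round(2),deg(r.x[2]/20),r.fun.round(1))
d=r.x[:2]-m; print(d.round(2))
E
```

```text
meet [ 557.96 -245.32] 28.85 [ 1.5  0.5  0.7  0.1 -0.3 -0.6 -1.4  1.  -0.6 -0.3  0.2 -1.2]
M [ 553.98 -249.09] 29.07 [-0.  -2.8  0.  -3.5  0.3  4.   0.6 -1.1 -0.3  4.1 -0.6 -1. ]
[-3.98 -3.77]
```

```bash
python3 - <<'E'
from h import *
z=np.load("m.npz"); im=z["im"].astype(float).mean(2); C=cam("wrist",dict(eef_pos=z["p"],eef_rot=z["q"]))
print("col",list(enumerate(im[185:275,321:327].mean(1).round().astype(int),185)))
print("row235",list(zip(range(285,300),im[232:240,285:300].mean(0).round().astype(int))),list(zip(range(345,362),im[232:240,345:362].mean(0).round().astype(int))))
for x,y in ((557.96,-245.32),):
    P=prism(x,y,np.deg2rad(29),'m',50); print(proj(C,P).round(1).tolist())
    e=proj(C,[[x,y,88],[x+1,y,88],[x,y+1,88]]); print(e[1]-e[0],e[2]-e[0])
E
```

```text
col [(185, np.int64(39)), (186, np.int64(40)), (187, np.int64(38)), (188, np.int64(40)), (189, np.int64(39)), (190, np.int64(39)), (191, np.int64(38)), (192, np.int64(39)), (193, np.int64(38)), (194, np.int64(38)), (195, np.int64(34)), (196, np.int64(26)), (197, np.int64(21)), (198, np.int64(19)), (199, np.int64(18)), (200, np.int64(17)), (201, np.int64(17)), (202, np.int64(15)), (203, np.int64(14)), (204, np.int64(17)), (205, np.int64(22)), (206, np.int64(26)), (207, np.int64(29)), (208, np.int64(31)), (209, np.int64(31)), (210, np.int64(32)), (211, np.int64(32)), (212, np.int64(34)), (213, np.int64(38)), (214, np.int64(40)), (215, np.int64(43)), (216, np.int64(41)), (217, np.int64(43)), (218, np.int64(42)), (219, np.int64(42)), (220, np.int64(42)), (221, np.int64(42)), (222, np.int64(43)), (223, np.int64(43)), (224, np.int64(42)), (225, np.int64(41)), (226, np.int64(41)), (227, np.int64(43)), (228, np.int64(42)), (229, np.int64(41)), (230, np.int64(41)), (231, np.int64(42)), (232, np.int64(41)), (233, np.int64(41)), (234, np.int64(41)), (235, np.int64(42)), (236, np.int64(42)), (23
[... 1024 characters left out ...]
p.int64(30)), (296, np.int64(32)), (297, np.int64(33)), (298, np.int64(36)), (299, np.int64(39))] [(345, np.int64(43)), (346, np.int64(40)), (347, np.int64(37)), (348, np.int64(33)), (349, np.int64(31)), (350, np.int64(31)), (351, np.int64(31)), (352, np.int64(28)), (353, np.int64(30)), (354, np.int64(39)), (355, np.int64(40)), (356, np.int64(41)), (357, np.int64(42)), (358, np.int64(41)), (359, np.int64(42)), (360, np.int64(42)), (361, np.int64(42))]
[[325.3, 189.8], [298.1, 205.3], [298.7, 235.2], [325.1, 249.5], [351.6, 235.2], [352.4, 205.3], [325.8, 199.5], [294.9, 217.1], [295.7, 250.5], [325.6, 266.5], [355.6, 250.5], [356.7, 217.1]]
[ 1.1374909  -0.64889695] [-0.67768384 -1.08050017]
```

```bash
python3 - <<'E'
from h import *
z=np.load("m.npz"); im=z["im"]; C=cam("wrist",dict(eef_pos=z["p"],eef_rot=z["q"]))
mk=lambda p: cluster(p[0],p[1],p[2]/20,3)+[(p[3],p[4],np.deg2rad(29),'m',50)]
for thr in (75,90):
    p,r=cfit(C,im,np.array([523.5,-246,np.deg2rad(29)*20,554.5,-247]),mk,thr); m=np.mean([q[:2] for q in cluster(p[0],p[1],p[2]/20,3)],0)
    print(thr,m.round(2),deg(p[2]/20),p[3:].round(2),r)
mk=lambda p: free('www',(6,6,6))(p[:9])+[(p[9],p[10],np.deg2rad(29),'m',50)]
p0=np.r_[np.ravel([[q[0],q[1],q[2]*20] for q in cluster(p[0],p[1],p[2]/20,3)]),p[3:]]
p,r=cfit(C,im,p0,mk,85); print(p[:9].reshape(3,3).round(2),p[9:].round(2),r,"mean",p[:9].reshape(3,3).mean(0)[:2].round(2))
P=p[:9].reshape(3,3)[:,:2]; print([np.linalg.norm(P[i]-P[j]).round(2) for i,j in ((0,1),(0,2),(1,2))])
x,y=p[9:]; print(proj(C,prism(x,y,np.deg2rad(29),'m',50)).round(1).tolist())
E
```

```text
75 [ 556.64 -245.96] 29.62 [ 554.87 -247.03] 176.94162721038626
90 [ 556.49 -245.96] 29.71 [ 554.86 -247.53] 108.4853445256102
[[ 524.   -245.8    10.38]
 [ 573.16 -217.2     9.93]
 [ 573.07 -274.31    9.78]] [ 554.85 -247.41] 60.93481734917899 mean [ 556.75 -245.77]
[np.float64(56.87), np.float64(56.75), np.float64(57.11)]
[[323.4, 193.8], [296.3, 209.2], [297.0, 238.9], [323.3, 253.1], [349.6, 238.9], [350.4, 209.2], [323.7, 204.1], [292.8, 221.5], [293.7, 254.6], [323.5, 270.5], [353.4, 254.6], [354.4, 221.5]]
```

The trio is still tightly packed. The medium tin sits about 2.7 mm off, at (-2.0,-1.8) from the meeting point, so I'll regrip it and shift it.

```bash
python3 -c "
from h import *
s,im=avg(3)
plan(555.1,-242.9,81,59,3,s)"
```

```text
from [ 554.1 -242.6  211.7] 58.99 tilt 0.17 q7 -0.48 n 3
[0, 0, np.float64(-0.0), np.float64(0.01), np.float64(0.03), np.float64(4.36)]
[0, 0, np.float64(-0.0), np.float64(0.01), np.float64(0.03), np.float64(4.36)]
[0, 0, np.float64(-0.0), np.float64(0.01), np.float64(0.03), np.float64(4.36)]
```

>>> {"api": "drive_tool", "payload": {
  "commands": [
    [0, 0, 0, 0, 0.1, 5, -1],
    [0, 0, 0, 0, 0, 5, -1],
    [0, 0, 0, 0, 0, 3, -1],
    [0, 0, 0, 0, 0, 0, -1],
    [0, 0, 0, 0, 0, 0, 1],
    [0, 0, 0, 0, 0, 0, 1],
    [0, 0, 0, 0, 0, 0, 1],
    [0, 0, 0, 0, 0, 0, 1]
  ]
}}

```text
t: 34.1
eef_pos: [557.3, -243.8, 85.2]
eef_rot: [0.87, 0.492, 0.001, 0.001]
force: [-0.8, -0.0, 7.0]
width: 44.5
gripper_force: 62.2
```

>>> {"api": "drive_tool", "payload": {
  "commands": [
    [0, 0, 0, 0, 0, -0.4, 1],
    [0, 0, 0, 0, 0, 0, 1]
  ]
}}

```text
t: 34.35
eef_pos: [555.8, -243.5, 87.7]
eef_rot: [0.87, 0.492, 0.0, 0.0]
force: [0.9, -0.2, -0.8]
width: 44.6
gripper_force: 61.3
```

```bash
python3 -c "
from h import *
s,im=avg(4); print(s['force'].round(1),s['width'])
plan(557.1,-241.1,s['eef_pos'][2],59,1,s)"
```

```text
[ 0.  -0.1 -0.9] 44.66604421146731
from [ 555.6 -243.4   87.3] 58.98 tilt 0.01 q7 -0.58 n 1
[0, 0, np.float64(-0.0), np.float64(0.28), np.float64(0.01), np.float64(-0.0)]
```

>>> {"api": "drive_tool", "payload": {
  "commands": [
    [0, 0, 0, 0.26, 0.01, 0, 1],
    [0, 0, 0, 0, 0, 0, 1],
    [0, 0, 0, 0, 0, 0.15, 1],
    [0, 0, 0, 0, 0, 0.05, 1],
    [0, 0, 0, 0, 0, 0, 1]
  ]
}}

```text
t: 35.17
eef_pos: [557.3, -241.1, 85.3]
eef_rot: [0.87, 0.492, -0.0, -0.0]
force: [-0.3, -0.3, 0.5]
width: 44.4
gripper_force: 61.4
```

>>> {"api": "drive_tool", "payload": {
  "commands": [
    [0, 0, 0, 0, 0, 0.07, 1],
    [0, 0, 0, 0, 0, 0, 1]
  ]
}}

```text
t: 35.42
eef_pos: [557.2, -241.1, 85.3]
eef_rot: [0.87, 0.492, -0.0, 0.0]
force: [-2.5, 1.2, 5.1]
width: 44.5
gripper_force: 62.0
```

>>> {"api": "drive_tool", "payload": {
  "commands": [
    [0, 0, 0, 0, 0, 0, -1],
    [0, 0, 0, 0, 0, 0, -1],
    [0, 0, 0, 0, 0, 0, -1],
    [0, 0, 0, 0, 0, -4, -1],
    [0, 0, 0, 0, 0, -6, -1],
    [0, 0, 0, 0, 0, -3, -1],
    [0, 0, 0, 0, 0, 0, -1],
    [0, 0, 0, 0, 0, 0, -1]
  ]
}}

```text
t: 36.42
eef_pos: [556.4, -241.1, 213.7]
eef_rot: [0.87, 0.492, -0.001, -0.001]
force: [0.3, -0.1, 0.2]
width: 85.5
gripper_force: 0.0
```

```bash
python3 - <<'E'
from h import *
s,im=avg(4); C=cam("wrist",s); print(s["eef_pos"].round(2))
mk=lambda p: free('www',(6,6,6))(p[:9])+[(p[9],p[10],np.deg2rad(29),'m',50)]
p0=np.r_[np.ravel([[q[0],q[1],q[2]*20] for q in cluster(524,-246,np.deg2rad(29),3)]),556.5,-246]
p,r=cfit(C,im,p0,mk,85); print(p[:9].reshape(3,3).round(2),p[9:].round(2),round(r,1),"mean",p[:9].reshape(3,3).mean(0)[:2].round(2))
P=p[:9].reshape(3,3)[:,:2]; print([np.linalg.norm(P[i]-P[j]).round(2) for i,j in ((0,1),(0,2),(1,2))])
g=im.astype(float).mean(2)
q=proj(C,prism(p[9],p[10],np.deg2rad(29),'m',50)); print(q.round(1).tolist()); u=int(round(q[6,0]))
print("col",[int(v) for v in g[180:212,u-1:u+2].mean(1)],[int(v) for v in g[255:280,u-1:u+2].mean(1)])
v=int(q[[7,8],1].mean()); print(v,"row",[int(k) for k in g[v-3:v+4,285:303].mean(0)],[int(k) for k in g[v-3:v+4,345:365].mean(0)])
plan(443,377,210,125.8,12,s)
E
```

```text
[ 556.21 -241.03  213.15]
[[ 523.76 -245.57   10.27]
 [ 572.87 -217.17    9.78]
 [ 572.9  -274.33    9.66]] [ 556.5 -245.7] 64.2 mean [ 556.51 -245.69]
[np.float64(56.73), np.float64(56.94), np.float64(57.16)]
[[322.7, 193.9], [295.8, 209.3], [296.5, 238.8], [322.7, 253.0], [348.9, 238.8], [349.7, 209.3], [322.9, 204.2], [292.3, 221.5], [293.2, 254.5], [322.8, 270.2], [352.5, 254.5], [353.5, 221.5]]
col [41, 38, 39, 38, 39, 38, 38, 39, 38, 39, 39, 39, 39, 39, 37, 34, 25, 20, 15, 18, 17, 15, 14, 13, 13, 21, 26, 28, 29, 31, 31, 32] [41, 40, 42, 41, 40, 41, 41, 41, 40, 37, 31, 30, 29, 32, 48, 84, 116, 123, 123, 124, 122, 125, 124, 123, 124]
237 row [40, 40, 41, 40, 40, 40, 39, 33, 27, 28, 30, 30, 32, 35, 40, 40, 40, 40] [40, 39, 33, 31, 31, 30, 27, 29, 37, 40, 41, 41, 40, 42, 40, 42, 41, 41, 41, 40]
from [ 556.2 -241.   213.1] 58.98 tilt 0.16 q7 -0.49 n 12
[0, 0, np.float64(-5.6), np.float64(3.93), np.float64(-3.46), np.float64(0.03)]
[0, 0, np.float64(-5.6), np.float64(4.25), np.float64(-3.07), np.float64(0.03)]
[0, 0, np.float64(-5.6), np.float64(4.52), np.float64(-2.64), np.float64(0.03)]
[0, 0, np.float64(-5.6), np.float64(4.76), np.float64(-2.19), np.float64(0.03)]
[0, 0, np.float64(-5.6), np.float64(4.95), np.float64(-1.72), np.float64(0.03)]
[0, 0, np.float64(-5.6), np.float64(5.09), np.float64(-1.23), np.float64(0.03)]
[0, 0, np.float64(-5.6), np.float64(5.19), np.float64(-0.73), np.float64(0.03)]
[0, 0, np.float64(-5.6), np.float64(5.23), np.float64(-0.22), np.float64(0.03)]
[0, 0, np.float64(-5.6), np.float64(5.23), np.float64(0.29), np.float64(0.03)]
[0, 0, np.float64(-5.6), np.float64(5.18), np.float64(0.79), np.float64(0.03)]
[0, 0, np.float64(-5.6), np.float64(5.07), np.float64(1.29), np.float64(0.03)]
[0, 0, np.float64(-5.6), np.float64(4.92), np.float64(1.78), np.float64(0.03)]
```

The medium tin now coincides with the meeting point to within 1 mm. Now the small tin.

```bash
python3 -c "
from h import *
plan(443,374,205,65.8,12)" | sed 's/np.float64//g' | sed -n '1,2p;7p;13p'
```

```text
from [ 556.4 -240.9  213. ] 58.99 tilt 0.17 q7 -0.49 n 12
[0, 0, (-0.6), (3.91), (-3.45), (0.07)]
[0, 0, (-0.6), (4.07), (-3.25), (0.07)]
[0, 0, (-0.6), (4.26), (-3.0), (0.07)]
```

>>> {"api": "drive_tool", "payload": {
  "commands": [
    [0, 0, -0.6, 3.9, -3.4, 0, -1],
    [0, 0, -0.6, 3.9, -3.4, 0, -1],
    [0, 0, -0.6, 4, -3.4, 0, -1],
    [0, 0, -0.6, 4, -3.3, 0, -1],
    [0, 0, -0.6, 4, -3.3, 0, -1],
    [0, 0, -0.6, 4.1, -3.2, 0, -1],
    [0, 0, -0.6, 4.1, -3.2, 0, -1],
    [0, 0, -0.6, 4.1, -3.1, 0, -1]
  ]
}}

```text
t: 37.62
eef_pos: [481.5, 168.6, 213.9]
eef_rot: [0.849, 0.529, -0.001, -0.0]
force: [0.4, 0.1, 1.0]
width: 85.6
gripper_force: 0.0
```

>>> {"api": "drive_tool", "payload": {
  "commands": [
    [0, 0, -0.6, 4.2, -3.1, 0.2, -1],
    [0, 0, -0.6, 4.2, -3.1, 0.2, -1],
    [0, 0, -0.6, 4.2, -3, 0.2, -1],
    [0, 0, 0, 4.2, -3, 0.2, -1],
    [0, 0, 0, 0, 0, 0, -1],
    [0, 0, 0, 0, 0, 0, -1]
  ]
}}

```text
t: 38.38
eef_pos: [443.5, 370.3, 205.7]
eef_rot: [0.841, 0.542, -0.001, 0.0]
force: [0.8, -0.2, 0.1]
width: 85.4
gripper_force: 0.0
```

```bash
python3 - <<'E'
from h import *
s,im=avg(4); C=cam("wrist",s); print(s["eef_pos"].round(1),yaw(s))
for a0 in (-24,-5,10):
    p,r=cfit(C,im,np.array([443,376,np.deg2rad(a0)*20]),free('s',(0,)),85); print(p[:2].round(2),deg(p[2]/20),round(r,1))
    if a0==-24 or r<best[1]: best=(p,r)
p=best[0]; a=deg(p[2]/20)+90
for k in (a,a+60): print("phi",k)
t=np.deg2rad(a); plan(p[0]+3*np.cos(t),p[1]+3*np.sin(t),24,a,4,s)
E
```

```text
[444.1 369.4 205.8] 65.49961353390044
[444.35 377.4 ] 9.22 28.4
[444.44 377.44] 8.84 28.3
[444.37 377.42] 9.09 28.5
phi 98.84
phi 158.84
from [444.1 369.4 205.8] 65.5 tilt 0.13 q7 -1.54 n 4
[0, 0, np.float64(-8.3), np.float64(0.25), np.float64(-0.12), np.float64(4.55)]
[0, 0, np.float64(-8.3), np.float64(0.26), np.float64(-0.08), np.float64(4.55)]
[0, 0, np.float64(-8.3), np.float64(0.27), np.float64(-0.04), np.float64(4.55)]
[0, 0, np.float64(-8.3), np.float64(0.28), np.float64(-0.0), np.float64(4.55)]
```

>>> {"api": "drive_tool", "payload": {
  "commands": [
    [0, 0, -8.4, 0.25, -0.1, 3, -1],
    [0, 0, -8.4, 0.25, -0.1, 3, -1],
    [0, 0, -8.4, 0.25, 0, 3, -1],
    [0, 0, -8.4, 0.3, 0, 3, -1],
    [0, 0, 0, 0, 0, 0, -1],
    [0, 0, 0, 0, 0, 0, -1]
  ]
}}

```text
t: 39.33
eef_pos: [444.7, 381.7, 87.4]
eef_rot: [0.649, 0.76, 0.0, 0.0]
force: [0.1, -0.6, 0.3]
width: 85.4
gripper_force: 0.0
```

```bash
python3 - <<'E'
from h import *
s,im=avg(3); t=np.deg2rad(99)
plan(444.4+3*np.cos(t),377.4+3*np.sin(t),21,99,2,s)
E
```

```text
from [444.8 382.1  87.8] 99.04 tilt 0.1 q7 -1.21 n 2
[0, 0, np.float64(0.0), np.float64(-0.08), np.float64(-0.06), np.float64(3.34)]
[0, 0, np.float64(0.0), np.float64(-0.08), np.float64(-0.06), np.float64(3.34)]
```

>>> {"api": "drive_tool", "payload": {
  "commands": [
    [0, 0, 0, -0.08, -0.06, 3.3, -1],
    [0, 0, 0, -0.08, -0.06, 3.3, -1],
    [0, 0, 0, 0, 0, 0, -1],
    [0, 0, 0, 0, 0, 0, 1],
    [0, 0, 0, 0, 0, 0, 1],
    [0, 0, 0, 0, 0, 0, 1],
    [0, 0, 0, 0, 0, 0, 1],
    [0, 0, 0, 0, 0, 0, 1]
  ]
}}

```text
t: 40.48
eef_pos: [443.8, 381.0, 22.0]
eef_rot: [0.648, 0.761, 0.001, 0.0]
force: [-0.6, -1.2, 6.4]
width: 32.8
gripper_force: 60.5
```

>>> {"api": "drive_tool", "payload": {
  "commands": [
    [0, 0, 0, 0, 0, 0, 1],
    [0, 0, 0, 0, 0, -5, 1],
    [0, 0, 0, 0, 0, -6, 1],
    [0, 0, 0, 0, 0, -6, 1],
    [0, 0, 0, 0, 0, 0, 1]
  ]
}}

```text
t: 41.1
eef_pos: [445.0, 383.1, 195.8]
eef_rot: [0.648, 0.761, 0.005, 0.001]
force: [-0.8, 0.6, -0.3]
width: 33.2
gripper_force: 60.0
```

```bash
python3 -c "
from h import *
s=state();print(s['width'],s['gripper_force'],s['force'])
plan(556.8,-241.2,200,59,12)" | sed 's/np.float64//g'
```

```text
33.166093138673695 60.01090774778277 [-0.78787009  0.59237818 -0.28687306]
from [445.  383.1 195.8] 99.17 tilt 0.61 q7 -1.1 n 12
[0, 0, (3.3), (-5.28), (0.09), (-0.04)]
[0, 0, (3.3), (-5.27), (0.4), (-0.04)]
[0, 0, (3.3), (-5.24), (0.71), (-0.04)]
[0, 0, (3.3), (-5.19), (1.01), (-0.04)]
[0, 0, (3.3), (-5.12), (1.31), (-0.04)]
[0, 0, (3.3), (-5.03), (1.61), (-0.04)]
[0, 0, (3.3), (-4.93), (1.9), (-0.04)]
[0, 0, (3.3), (-4.81), (2.18), (-0.04)]
[0, 0, (3.3), (-4.68), (2.46), (-0.04)]
[0, 0, (3.3), (-4.52), (2.73), (-0.04)]
[0, 0, (3.3), (-4.36), (2.99), (-0.04)]
[0, 0, (3.3), (-4.18), (3.24), (-0.04)]
```

>>> {"api": "drive_tool", "payload": {
  "commands": [
    [0, 0, 3.3, -5.3, 0.1, 0, 1],
    [0, 0, 3.3, -5.3, 0.4, 0, 1],
    [0, 0, 3.3, -5.2, 0.7, 0, 1],
    [0, 0, 3.3, -5.2, 1, 0, 1],
    [0, 0, 3.3, -5.1, 1.3, 0, 1],
    [0, 0, 3.3, -5, 1.6, 0, 1],
    [0, 0, 3.3, -4.9, 1.9, 0, 1],
    [0, 0, 3.3, -4.8, 2.2, 0, 1]
  ]
}}

```text
t: 42.1
eef_pos: [518.2, -36.9, 189.7]
eef_rot: [0.806, 0.593, -0.001, -0.0]
force: [0.3, 0.2, -0.5]
width: 33.0
gripper_force: 59.9
```

>>> {"api": "drive_tool", "payload": {
  "commands": [
    [0, 0, 3.3, -4.7, 2.5, 0, 1],
    [0, 0, 3.3, -4.5, 2.7, 0, 1],
    [0, 0, 3.3, -4.4, 3, 0, 1],
    [0, 0, 3.3, -4.2, 3.2, 0, 1],
    [0, 0, 0, 0, 0, 0, 1],
    [0, 0, 0, 0, 0, 0, 1]
  ]
}}

```text
t: 42.85
eef_pos: [556.5, -242.6, 189.5]
eef_rot: [0.868, 0.497, -0.001, -0.001]
force: [0.2, 0.2, -1.3]
width: 32.9
gripper_force: 60.0
```

```bash
python3 - <<'E'
from h import *
s,im=avg(4); print(s['force'].round(1))
plan(556.8,-241.2,122,59,2,s)
E
```

```text
[ 0.4  0.4 -1.1]
from [ 556.9 -241.6  189.9] 59.7 tilt 0.11 q7 -0.53 n 2
[0, 0, np.float64(0.3), np.float64(0.01), np.float64(-0.01), np.float64(3.4)]
[0, 0, np.float64(0.3), np.float64(0.01), np.float64(-0.01), np.float64(3.4)]
```

>>> {"api": "drive_tool", "payload": {
  "commands": [
    [0, 0, 0.3, 0, 0, 3.4, 1],
    [0, 0, 0.3, 0, 0, 3.2, 1],
    [0, 0, 0, 0, 0, 0, 1],
    [0, 0, 0, 0, 0, 0.3, 1],
    [0, 0, 0, 0, 0, 0, 1]
  ]
}}

```text
t: 43.68
eef_pos: [558.4, -243.2, 122.8]
eef_rot: [0.87, 0.493, 0.001, 0.001]
force: [-0.4, -1.2, -0.3]
width: 32.9
gripper_force: 60.0
```

```bash
python3 - <<'E'
from h import *
s,im=avg(4); print(s['force'].round(1))
plan(556.8,-241.2,114,59,1,s)
E
```

```text
[-0.2 -0.2 -0.6]
from [ 558.2 -243.3  122.7] 58.99 tilt 0.12 q7 -0.6 n 1
[0, 0, np.float64(-0.0), np.float64(0.11), np.float64(-0.23), np.float64(0.87)]
```

>>> {"api": "drive_tool", "payload": {
  "commands": [
    [0, 0, 0, 0.11, -0.23, 0.4, 1],
    [0, 0, 0, 0, 0, 0.3, 1],
    [0, 0, 0, 0, 0, 0.1, 1],
    [0, 0, 0, 0, 0, 0, 1]
  ]
}}

```text
t: 44.38
eef_pos: [556.0, -241.1, 113.4]
eef_rot: [0.87, 0.492, -0.0, -0.0]
force: [-0.1, 0.1, -0.9]
width: 33.3
gripper_force: 60.0
```

```bash
python3 - <<'E'
from h import *
s,im=avg(4); print(s['force'].round(1))
plan(556.8,-241.2,112,59,1,s)
E
```

```text
[ 0.3 -0.1 -0.3]
from [ 556.1 -241.1  113.5] 58.98 tilt 0.01 q7 -0.61 n 1
[0, 0, np.float64(-0.0), np.float64(0.03), np.float64(0.06), np.float64(0.15)]
```

>>> {"api": "drive_tool", "payload": {
  "commands": [
    [0, 0, 0, 0.03, 0.06, 0.15, 1],
    [0, 0, 0, 0, 0, 0.1, 1],
    [0, 0, 0, 0, 0, 0, 1]
  ]
}}

```text
t: 44.95
eef_pos: [556.7, -241.1, 111.0]
eef_rot: [0.87, 0.492, -0.0, -0.0]
force: [-0.3, -0.2, -0.2]
width: 32.8
gripper_force: 60.0
```

>>> {"api": "drive_tool", "payload": {
  "commands": [
    [0, 0, 0, 0, 0, 0.08, 1],
    [0, 0, 0, 0, 0, 0, 1]
  ]
}}

```text
t: 45.2
eef_pos: [556.7, -241.2, 110.2]
eef_rot: [0.87, 0.492, -0.0, -0.0]
force: [0.1, -0.3, -0.8]
width: 33.1
gripper_force: 60.0
```

>>> {"api": "drive_tool", "payload": {
  "commands": [
    [0, 0, 0, 0, 0, 0.08, 1],
    [0, 0, 0, 0, 0, 0, 1]
  ]
}}

```text
t: 45.45
eef_pos: [556.8, -241.2, 110.0]
eef_rot: [0.87, 0.492, -0.0, 0.0]
force: [-0.9, 0.7, 3.9]
width: 32.9
gripper_force: 60.6
```

>>> {"api": "drive_tool", "payload": {
  "commands": [
    [0, 0, 0, 0, 0, 0, -1],
    [0, 0, 0, 0, 0, 0, -1],
    [0, 0, 0, 0, 0, 0, -1],
    [0, 0, 0, 0, 0, -4, -1],
    [0, 0, 0, 0, 0, -6, -1],
    [0, 0, 0, 0, 0, -4, -1],
    [0, 0, 0, 0, 0, 0, -1],
    [0, 0, 0, 0, 0, 0, -1]
  ]
}}

```text
t: 46.45
eef_pos: [555.9, -241.2, 248.8]
eef_rot: [0.87, 0.492, -0.001, -0.0]
force: [-0.3, 0.4, -1.4]
width: 85.3
gripper_force: 0.0
```

```bash
python3 - <<'E'
from h import *
s,im=avg(4); C=cam("wrist",s); print(s["eef_pos"].round(2)); np.savez("s.npz",im=im,p=s["eef_pos"],q=s["eef_rot"])
mk=lambda p: cluster(p[0],p[1],p[2]/20,3)+[(p[3],p[4],np.deg2rad(29),'m',50)]
p,r=cfit(C,im,np.array([523.8,-246,np.deg2rad(29)*20,556.5,-245.7]),mk,85); c=np.mean([q[:2] for q in mk(p)[:3]],0); print("meet",c.round(2),deg(p[2]/20),"M",p[3:].round(2),r)
g=im.astype(float).mean(2)
q=proj(C,prism(c[0],c[1],np.deg2rad(29),'s',88)); print(q.round(1).tolist()); u=int(round(q[6,0])); v0=int(q[:,1].min())-8; v1=int(q[:,1].max())
print("col",u,v0,[int(v) for v in g[v0:v0+32,u-1:u+2].mean(1)],v1-12,[int(v) for v in g[v1-12:v1+14,u-1:u+2].mean(1)])
v=int(q[[7,8],1].mean()); a,b=int(q[:,0].min()),int(q[:,0].max()); print(v,"row",a-8,[int(k) for k in g[v-3:v+4,a-8:a+10].mean(0)],b-10,[int(k) for k in g[v-3:v+4,b-10:b+9].mean(0)])
o=np.clip(im.astype(float)*3,0,255).astype(np.uint8)
show(C,o,[(c[0],c[1],np.deg2rad(29),'s',88)],"pics/s.png",3.2,(200,110,450,290))
E
```

```text
[ 555.64 -241.05  248.07]
meet [ 556.44 -246.02] 29.76 M [ 554.05 -249.41] 80.61867714984699
[[323.4, 202.8], [303.4, 214.1], [303.7, 236.1], [323.4, 246.8], [343.0, 236.1], [343.5, 214.1], [323.7, 212.3], [301.3, 224.8], [301.8, 249.0], [323.6, 260.6], [345.4, 249.0], [346.0, 224.8]]
col 324 194 [14, 17, 23, 25, 27, 27, 27, 26, 26, 22, 18, 15, 17, 13, 13, 15, 16, 20, 24, 29, 28, 30, 36, 38, 39, 40, 41, 40, 40, 40, 39, 40] 248 [40, 38, 39, 39, 38, 36, 32, 29, 30, 39, 55, 67, 75, 91, 104, 111, 119, 122, 121, 120, 121, 120, 121, 119, 121, 121]
236 row 293 [39, 39, 38, 33, 26, 27, 29, 27, 23, 27, 28, 32, 36, 39, 39, 38, 40, 39] 335 [39, 39, 39, 39, 39, 36, 32, 28, 26, 23, 24, 28, 28, 25, 23, 31, 37, 39, 39]
```

View pics/s.png

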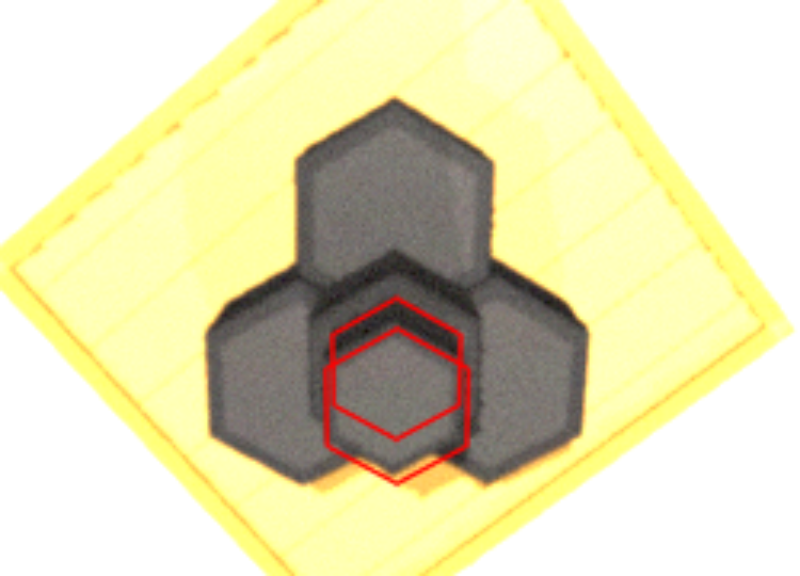

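The stack is complete: the small tin's lid is at about (397,400) in the crop, within roughly 1 mm of the meeting point (red outline). The three wide tins are still packed, and the gripper is well clear. Handing in.

```bash
python3 -c "
from workcell import workorder
print(workorder.close_job())"
```

```text
the job is handed in; nothing more can be done
None
```

I handed the job in at about 47 s: the three wide tins are packed face to face in the tray, with the medium tin over the point where they meet and the small tin on top, both centred to within about 1 mm by my wrist-camera measurements. The arm never worked near the mortar bowl, grinding stick or nutmeg grinder, though I did not re-check their positions at the end.

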